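# Weigh-count the loose bearing balls

## Robot

A 7-joint arm with a two-finger parallel gripper is mounted at the origin on the work surface. World frame = base frame: x ahead of the robot, y to its left, z up, the work surface at z = 0. Lengths are in m, angles in rad, forces in N, time in s.
With the tool pointing down it reaches from about 0.425 to 0.875 m from the base axis. Payload 8.4 kg.
Tool frame: the origin (TCP) lies on the centre line of the jaws, within the pads' length; the fingertips stand 11 mm ahead of it and the grasp point (between the pads) lies 8 mm behind it; z points along the fingers, y is the line along which they close (so a half turn about z gives the same grasp; the last joint's range is limited). The gripper opens to 85 mm and grips with 20 to 120 N. Pads are 22 mm wide; open, the fingers measure 114 mm over their backs; the gripper's body (76 mm by 85 mm) begins 54 mm behind the grasp point. The pads swing forward as they close: fully open they stand 13 mm farther back than shut.
Start: joints at [-1.291, 0.333, 0.04, 1.465, -0.013, 1.343, -0.059], TCP at [0.24, 0.604, 0.242] pointing down, gripper open.
Joint ranges: [-2.58, 2.58], [-0.38, 2.09], [-1.3, 1.39], [0.25, 2.4], [-1.5, 4.64], [0.08, 2.09], [-2.65, 2.65]. Speed limits (rad/s): [2.22, 2.22, 2.79, 2.79, 3.14, 3.14, 3.14].

## Interface

Orientations are given as a unit quaternion [x, y, z, w].
In Python, from workcell import bot gives the robot as it stands.
- The arm moves only by the shell command python3 jog.py FILE [OPENING] [FORCE], which reads ROWS from the file FILE. ROWS is a JSON object with one list for each field, all of the same length, 1 to 10, a row being the entries at one place: dx, dy, dz (the shift in shares of the most that a row can go, 1 being 62.5 mm), wx, wy, wz (a rotation vector in parts of the range, where 1.0 means 2 pi rad); each row shifts and turns the commanded pose from where the row before left it, along the tool's axes as they then stand; what a row does not reach is not made up. A row lasts 1/8 s, in which the tool goes at most 0.0625 m and 0.188 rad, less where a joint would pass 70% of its speed; a pose out of reach is approached as far as the arm can. OPENING is the opening from 0.0 (shut) to 1.0 (fully open), set as the command begins (- or left out keeps the last). The fingers move at their own pace and stop on an object; FORCE is the grip in N (left out, the last holds). Time passes only in rows, so rows that do not move let the fingers close. It prints the time, the measured TCP pose, the force, the opening and the grip force at its end. Input that does not fit is refused with a message, and nothing moves.
- bot.read_state(): the state, without advancing time (a new reading comes with each control period).
- bot.grab_frame(name): name is "scene" or "top"; returns the picture (480x640x3 uint8, blue, green, red); there is no depth.
- bot.camera_params(name): a dict with "vertical_fov" (degrees; the focal length in pixels is half the picture's height over the tangent of half this angle, whatever the lens; pixels are square), "cx", "cy" (the principal point, pixels), "R" (3x3) and "t" (3): a world point X has camera coordinates R X + t. Camera axes: x right, y down, z forward; pixel columns grow to the right and rows downward; lengths in m; the calibration is good to about 2 mm. A picture is of the moment at which its call begins. camera_params takes no time and is no camera call.
- bot.hand_in(): hands the job in; it is judged then, once.
The state is a dict: "time_s": time; "joint_pos": joint angles; "dq": joint speeds; "effort": joint torques, N m; "eef_pos": TCP position; "tool_rot": TCP orientation; "ft_force": force on the tool from outside, world axes, zero at the start; "wrist_torque": the same for the moment, N m; "width": opening from 0.0 (shut) to 1.0 (fully open); "grasp_force": force on a finger pad.
Only numpy, scipy, OpenCV 4.12 (cv2) and the standard library are available. Lean on these libraries where they do the work, as an engineer would, in place of code of your own. Each camera call takes 0.05 s, during which the arm holds its last target. There are 200 camera calls.

## Task

Count the loose bearing balls on the counting scale: with the pan empty press ZERO, set the empty bowl on the pan and press TARE, then move every ball from the trough into the bowl with the scoop, never touching a ball with the fingers. When they are all in, press COUNT and then PRINT, lift the bowl with its balls back onto its own mat, and with the pan empty again press CLEAR. Press each key alone, right down, and only at its proper moment; finish with the scoop lying flat on its own mat, and leave the tin, the bearing race and the spanner where they are.

Things in the scene. Friction and masses are not known exactly. Their poses are not given: they have to be found in the camera images.
- scale: bench counting scale, white plastic, 310 (x) x 240 (y) x 75 mm, fixed but standing differently each time; steel pan on the far part, grey key panel on the part near the robot, between them a small dark display up to 66 mm high. Origin: centre of its underside; +x from the keys to the pan, +y to the operator's left, z up
- pan (a point): centre of the top face of the weighing pan, 75 mm above the bench; the pan is flat, without a rim, 205 mm (x) x 236 mm (y); axes as the scale's
- keys (a point): centre of the top of the TARE key, 60 mm above the bench, axes as the scale's, 167.5 mm before (-x) the pan's centre. Five black keys stand in a row along y, 44 mm apart, from the operator's left to right: CLEAR (y +88 mm), ZERO (+44), TARE (0), COUNT (-44), PRINT (-88); each 20 (x) x 24 (y) mm, 8 mm proud of the panel, pressed straight down
- key_clear (a joint): travel of the CLEAR key, first (leftmost seen by the robot) of the five: 0 up, 0.005 m fully down; spring, 1.5 N to start and 5 N at the bottom; it springs back. It counts as pressed beyond 0.0035 m
- key_zero (a joint): travel of the ZERO key, second from the left of the five: 0 up, 0.005 m fully down; spring, 1.5 N to start and 5 N at the bottom; it springs back. It counts as pressed beyond 0.0035 m
- key_tare (a joint): travel of the TARE key, middle of the five: 0 up, 0.005 m fully down; spring, 1.5 N to start and 5 N at the bottom; it springs back. It counts as pressed beyond 0.0035 m
- key_count (a joint): travel of the COUNT key, fourth from the left of the five: 0 up, 0.005 m fully down; spring, 1.5 N to start and 5 N at the bottom; it springs back. It counts as pressed beyond 0.0035 m
- key_print (a joint): travel of the PRINT key, fifth (rightmost) of the five: 0 up, 0.005 m fully down; spring, 1.5 N to start and 5 N at the bottom; it springs back. It counts as pressed beyond 0.0035 m
- trough: green steel trough fixed to the bench, outside 270 (its x) x 92 (its y) x 31 mm, walls and floor 3 mm, open at the top. Origin: centre of its underside; its x axis runs along its length, +x roughly away from the robot. The balls start in the part from its middle to the +x end
- bowl: red plastic bowl, round, 62 mm high, rim radius 72 mm outside, foot radius 48 mm, wall 4 mm, inner floor 4 mm up, 160 g; two ear grips stick out along its own +x and -x, each 16 mm wide (y), 12 mm thick, from 68 to 98 mm from the axis, middle 54 mm above the underside. Origin: centre of its underside, z up
- bowl_mat: cork mat 170 x 170 x 4 mm, fixed, on which the bowl stands at the start. Origin: centre of its underside
- scoop: aluminium hand scoop, 220 g: flat pan 96 (x) x 76 mm (y), 2 mm sheet, open in front (+x), side walls 28 mm high over the rear 66 mm, back wall 36 mm; straight level black handle from 63 to 163 mm behind the origin, 18 mm wide (y), 20 mm high, its middle 60 mm above the underside. Origin: centre of the pan's underside, z up; nose edge at x = +48 mm; balances 25 mm behind the origin
- scoop_mat: second cork mat, like the first, on which the scoop lies at the start (its handle overhangs). Origin: centre of its underside. The two mats may change places from start to start
- tin: closed aluminium tin, radius 32 mm, 52 mm high; leave alone. Origin: centre of its underside
- race: steel bearing race, a ring of 86 mm outer and 60 mm inner diameter, 18 mm high, lying flat; leave alone. Origin: centre of its underside
- spanner: steel spanner 180 mm long lying flat; leave alone
- ball1_center (a point): centre of steel bearing ball 1: diameter 20 mm, 33 g; absent in some starts (four to eight are there). Smooth; rolls on slopes over about 8 degrees
- ball2_center (a point): centre of steel bearing ball 2: diameter 20 mm, 33 g; absent in some starts (four to eight are there). Smooth; rolls on slopes over about 8 degrees
- ball3_center (a point): centre of steel bearing ball 3: diameter 20 mm, 33 g; absent in some starts (four to eight are there). Smooth; rolls on slopes over about 8 degrees
- ball4_center (a point): centre of steel bearing ball 4: diameter 20 mm, 33 g; absent in some starts (four to eight are there). Smooth; rolls on slopes over about 8 degrees
- ball5_center (a point): centre of steel bearing ball 5: diameter 20 mm, 33 g; absent in some starts (four to eight are there). Smooth; rolls on slopes over about 8 degrees
- ball6_center (a point): centre of steel bearing ball 6: diameter 20 mm, 33 g; absent in some starts (four to eight are there). Smooth; rolls on slopes over about 8 degrees
- ball7_center (a point): centre of steel bearing ball 7: diameter 20 mm, 33 g; absent in some starts (four to eight are there). Smooth; rolls on slopes over about 8 degrees
- ball8_center (a point): centre of steel bearing ball 8: diameter 20 mm, 33 g; absent in some starts (four to eight are there). Smooth; rolls on slopes over about 8 degrees

How it is judged:
By the outcome, as a careful person would: the job done as asked, in the order asked, and still so for the second after the job is handed in, with the robot touching nothing.
Of ball1, ball2, ball3, ball4, ball5, ball6, ball7, ball8 only 4 to 8 are there at a start; the rules pass over those that are not, and their reading is None.
At some moment in a run one of bowl, scoop may be knocked a few centimetres aside while the robot is not near it.
It also fails if it takes over 208 s, if anything falls off the work surface, if the arm or the gripper's body presses on something with over 40 N, if the wrist force passes 120 N, or if a joint passes its speed limit or range.

## Working session

There is one attempt and no reset: what is moved stays moved. The work goes in short steps, Python scripts to look and compute and a shell command to move; the robot and the scene stay as the last step left them, time stands still between calls to the robot, and variables do not carry over. Pictures are saved under pics/ and viewed, at most 14 in all, crops included, and the job is handed in when it is done.

```bash
ls; mkdir -p pics
python3 - <<'E'
from workcell import bot
import cv2,numpy as np
for n in("scene","top"):
    cv2.imwrite(f"pics/{n}0.png",bot.grab_frame(n)); p=bot.camera_params(n); print(n,p)
print(bot.read_state())
E
```

```text
jog.py
pics
workcell.py
scene {'vertical_fov': 50.37820959355121, 'cx': 313.65738649171044, 'cy': 238.34905176015567, 'R': array([[-0.84761599,  0.53030184, -0.01808539],
       [ 0.31129836,  0.46938843, -0.82629767],
       [-0.4296981 , -0.70601307, -0.56294323]]), 't': array([ 0.49550191, -0.13021219,  1.42314373])}
top {'vertical_fov': 42.06791893109273, 'cx': 319.87833965016887, 'cy': 238.21921466164994, 'R': array([[ 0.02632101, -0.99954353,  0.01483038],
       [-0.9984051 , -0.02702646, -0.04956649],
       [ 0.04994467, -0.01350209, -0.99866071]]), 't': array([-4.80093086e-04,  5.82639832e-01,  1.47028383e+00])}
{'time_s': 0.1, 'joint_pos': array([-1.29125246,  0.3338211 ,  0.03987832,  1.46619069, -0.01335403,
        1.34328509, -0.05850587]), 'dq': array([-4.84834267e-04, -2.52116294e-03, -7.02670259e-05, -5.10729876e-04,
       -1.38244237e-03, -1.41443856e-03,  1.05703081e-04]), 'effort': array([ 4.67245176e-03, -6.60022330e+01,  1.37084406e+00, -4.06474829e+01,
        1.71163422e-02,  8.96518148e-03, -1.70623792e-05]), 'eef_pos': array([0.24023395, 0.60355236, 0.2415188 ]), 'tool_rot': array([ 1.88249861e-01,  9.82120905e-01, -7.16722396e-04, -6.52277778e-05]), 'ft_force': array([-0.4101093 ,  0.08417167, -0.06148834]), 'wrist_torque': array([ 0.01164619, -0.00629402, -0.05343745]), 'grasp_force': 0.0, 'width': 0.9981377869736265}
```

View pics/top0.png

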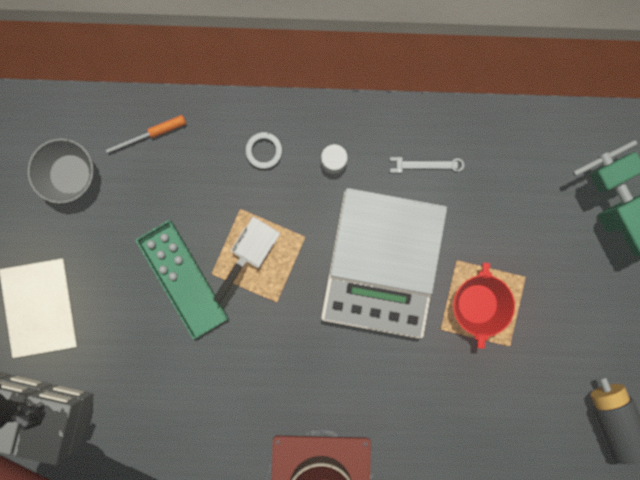

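View pics/scene0.png

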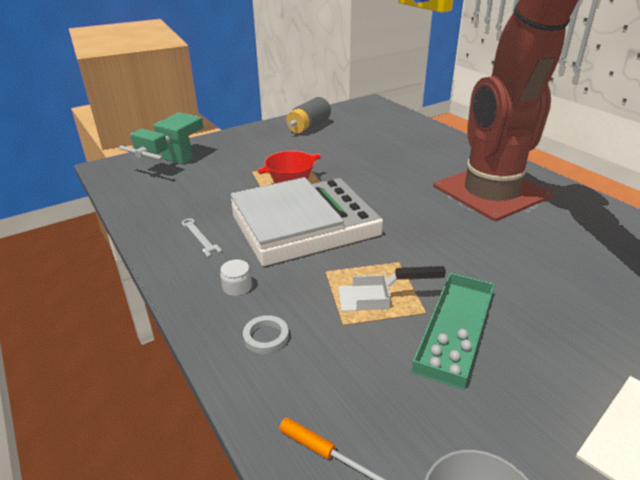

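The top view shows 7 balls in the green trough at about (165,255), the scoop on its mat at (255,245) with its handle end at (222,300), the scale at (385,262) with keys near (375,313), and the bowl at (485,305). The scene view agrees.

```bash
cat > h.py <<'E'
from workcell import bot
import cv2,numpy as np
from scipy.spatial.transform import Rotation as Ro
def P(px,z,cam="top"):
    p=bot.camera_params(cam);f=240/np.tan(np.radians(p["vertical_fov"])/2)
    px=np.atleast_2d(px).astype(float)
    d=np.c_[(px[:,0]-p["cx"])/f,(px[:,1]-p["cy"])/f,np.ones(len(px))]@p["R"]
    c=-p["R"].T@p["t"]
    return (c+d*((z-c[2])/d[:,2])[:,None])[:,:2]
def hsv(cam="top",name=None):
    im=bot.grab_frame(cam)
    if name: cv2.imwrite(f"pics/{name}.png",im)
    return im,cv2.cvtColor(im,cv2.COLOR_BGR2HSV)
def blobs(m,amin=20):
    n,l,s,c=cv2.connectedComponentsWithStats(m.astype(np.uint8)); 
    return [(c[i],s[i],l==i) for i in range(1,n) if s[i][4]>=amin]
def axis(a):  # a: heading of tool x (deg), tool down; closing line y is perpendicular to it
    a=np.radians(a);return np.c_[[np.cos(a),np.sin(a),0],[np.sin(a),-np.cos(a),0],[0,0,-1]]
def delta(pos,R=None):
    s=bot.read_state();R0=Ro.from_quat(s["tool_rot"]).as_matrix()
    d=R0.T@(np.array(pos)-s["eef_pos"]);r=np.zeros(3) if R is None else Ro.from_matrix(R0.T@R).as_rotvec()
    return np.round(np.r_[d,r],4)
def heading():
    R=Ro.from_quat(bot.read_state()["tool_rot"]).as_matrix();return np.degrees(np.arctan2(R[1,0],R[0,0]))
E
python3 - <<'E'
from h import *
im,H=hsv()
h,s,v=[H[...,i].astype(int) for i in range(3)]
X=np.arange(640)[None,:]*np.ones((480,1));Y=np.arange(480)[:,None]*np.ones((1,640))
# trough
g=(h>60)&(h<90)&(s>80)&(X<300)&(Y>200)&(Y<350)
b=max(blobs(g),key=lambda b:b[1][4]);m=b[2].astype(np.uint8)
c=max(cv2.findContours(m,0,2)[0],key=cv2.contourArea)
r=cv2.minAreaRect(P(c[:,0,:],.031).astype(np.float32));print("trough",r,cv2.boxPoints(r).round(3).tolist())
# red bowl
rd=((h<8)|(h>172))&(s>150)&(X>420)&(X<550)&(Y>240)&(Y<370)
b=max(blobs(rd),key=lambda b:b[1][4]);m=b[2].astype(np.uint8)
c=max(cv2.findContours(m,0,2)[0],key=cv2.contourArea)
m2=cv2.morphologyEx(m,cv2.MORPH_OPEN,np.ones((15,15)))
e=max(cv2.findContours(m2,0,2)[0],key=cv2.contourArea)
print("bowl circ",cv2.minEnclosingCircle(P(e[:,0,:],.066).astype(np.float32)))
for q in blobs((m==1)&(cv2.dilate(m2,np.ones((3,3)))==0),8): print(" ear",q[0],q[1][4],P(q[0],.058))
# keys
k=(v<60)&(X>325)&(X<425)&(Y>295)&(Y<330)
for q in blobs(k): print("key",q[0],q[1][4],P(q[0],.06))
# pan
w=(v>140)&(s<40)&(X>320)&(X<450)&(Y>180)&(Y<345)
b=max(blobs(w),key=lambda b:b[1][4]);print("scale mask",b[1])
# scoop
w=(s<40)&(v>140)&(X>225)&(X<290)&(Y>205)&(Y<280)
b=max(blobs(w),key=lambda b:b[1][4]);c=cv2.findContours(b[2].astype(np.uint8),0,2)[0][0]
r=cv2.minAreaRect(P(c[:,0,:],.02).astype(np.float32));print("scoop pan",r)
k=(v<50)&(X>205)&(X<250)&(Y>250)&(Y<310)
for q in blobs(k,30):
    c=cv2.findContours(q[2].astype(np.uint8),0,2)[0][0];print("handle",q[1],cv2.minAreaRect(P(c[:,0,:],.074).astype(np.float32)))
# mats
mt=(h>8)&(h<25)&(s>70)&(Y>200)&(Y<360)
for q in blobs(mt,300):
    c=cv2.findContours(q[2].astype(np.uint8),0,2)[0][0];print("mat",cv2.minAreaRect(P(c[:,0,:],.004).astype(np.float32)))
# balls
bl=(s<60)&(v>110)&(X>135)&(X<225)&(Y>225)&(Y<335)
for q in blobs(bl,8): print("ball",q[0].round(1),q[1][4],P(q[0],.013).round(3))
cv2.imwrite("pics/crop0.png",cv2.resize(im[195:345,130:530],None,fx=2,fy=2,interpolation=2))
E
```

```text
trough ((0.47744086384773254, 0.335805207490921), (0.26778626441955566, 0.09202475100755692), 32.217369079589844) [[0.3400000035762787, 0.30300000309944153], [0.3889999985694885, 0.22499999403953552], [0.6150000095367432, 0.36800000071525574], [0.5659999847412109, 0.44600000977516174]]
bowl circ ((0.4346676766872406, -0.36359450221061707), 0.07163093239068985)
 ear [482.03937008 275.4015748 ] 254 [[ 0.50439936 -0.36128891]]
 ear [480.68604651 341.87209302] 86 [[ 0.3517711  -0.36021013]]
scale mask [  321   188   126   150 12887]
scoop pan ((0.562425434589386, 0.17193961143493652), (0.07730487734079361, 0.11376342177391052), 59.71144485473633)
mat ((0.5388078093528748, 0.16146652400493622), (0.17236803472042084, 0.17228010296821594), 68.17562103271484)
mat ((0.44804632663726807, -0.3341389298439026), (0.08137359470129013, 0.173367440700531), 78.06977844238281)
mat ((0.42980754375457764, -0.41999346017837524), (0.0889824777841568, 0.17250624299049377), 78.2964859008789)
ball [146.3 231.7] 39 [[0.587 0.427]]
ball [207.5 245.9] 894 [[0.557 0.281]]
ball [163.8 237. ] 63 [[0.575 0.385]]
ball [150.4 243.7] 59 [[0.559 0.416]]
ball [149.9 267. ] 74 [[0.504 0.415]]
ball [172.4 246.5] 64 [[0.553 0.364]]
ball [160.1 253.9] 61 [[0.535 0.393]]
ball [178.  259.5] 66 [[0.523 0.35 ]]
ball [162.6 268.9] 65 [[0.5   0.385]]
ball [172.4 275.7] 64 [[0.484 0.361]]
ball [177.4 314.6] 78 [[0.393 0.346]]
ball [143.1 315.2] 8 [[0.39  0.427]]
```

View pics/crop0.png

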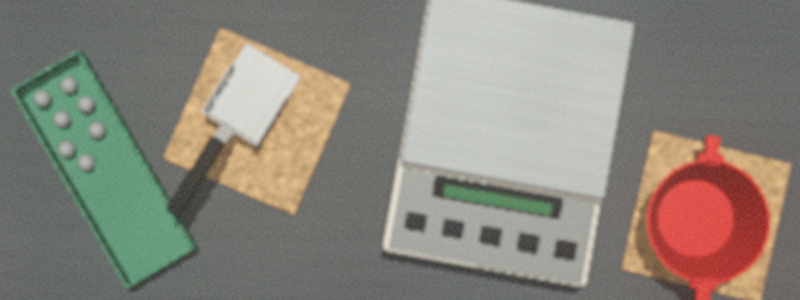

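The crop shows the five keys from crop (416,222) to (566,250), the bowl ears at (712,147) and (703,290), and the scoop handle running from (221,135) to (178,210).

Run:
```python
from h import *
im=cv2.imread("pics/top0.png");H=cv2.cvtColor(im,cv2.COLOR_BGR2HSV)
h,s,v=[H[...,i].astype(int) for i in range(3)]
K=[]
for x,y in((338,306),(356.5,309.5),(375,313),(394,316.5),(413,320)):
    x0,y0=int(x)-8,int(y)-8;w=np.clip(110-v[y0:y0+17,x0:x0+17],0,None).astype(float)
    yy,xx=np.mgrid[y0:y0+17,x0:x0+17];K.append((np.sum(xx*w)/w.sum(),np.sum(yy*w)/w.sum()))
K=P(K,.06);print("keys",K.round(4).tolist())
d=K[0]-K[4];print("spacing",np.linalg.norm(d)/4);yv=d/np.linalg.norm(d);xv=np.array([yv[1],-yv[0]]);print("scale x heading",np.degrees(np.arctan2(xv[1],xv[0])),"pan",K.mean(0)+.1675*xv)
# pan front edge/corners check
print("pan corners",P([(346,190),(447,206),(433,293),(331,276)],.075).round(3).tolist(),P([(346,190),(447,206),(433,293),(331,276)],.075).mean(0))
m=np.zeros((480,640),np.uint8);m[255:312,205:252]=(v[255:312,205:252]<62)
for q in blobs(m,30):
    c=cv2.findContours(q[2].astype(np.uint8),0,2)[0][0];print("handle",q[0],q[1],cv2.minAreaRect(P(c[:,0,:],.074).astype(np.float32)))
print("handle ends",P([(240.5,262.5),(219,300)],.074),"vmin",v[280:290,225:235].min(1))
rd=((h<8)|(h>172))&(s>150)
print("ears tip",P([(486.5,264.5),(481,346)],.064))
for r in (262,264,266,268,270,272,336,338,340,342,344,346,348): print(r,np.where(rd[r,460:510])[0]+460 if rd[r,460:510].sum()<20 else rd[r,460:510].sum())
```

```text
keys [[0.4265, -0.0285], [0.4197, -0.0717], [0.4127, -0.115], [0.4056, -0.1582], [0.3987, -0.2013]]
spacing 0.04376735574012446
scale x heading -9.133430525180405 pan [ 0.57803255 -0.1415203 ]
pan corners [[0.692, -0.041], [0.661, -0.274], [0.461, -0.245], [0.494, -0.012]] [ 0.57712603 -0.1428845 ]
handle ends [[0.5192997  0.19493822]
 [0.4331082  0.24080107]] vmin [66 68 65 65 65 62 68 63 61 60]
ears tip [[ 0.52975695 -0.36961396]
 [ 0.34306021 -0.35940983]]
262 []
264 [483 484 485 486 487 488]
266 [483 484 485 486 487 488 489]
268 [483 484 485 486 487 488]
270 [482 483 484 485 486 487 488]
272 [479 480 481 482 483 484 485 486 487 488 489]
336 [475 476 477 478 479 480 481 482 483 484 485 486 487 488 489 490 491]
338 [475 476 477 478 479 480 481 482 483 484 485 486 487]
340 [477 478 479 480 481 482 483 484 485]
342 [477 478 479 480 481 482 483 484]
344 [477 478 479 480 481 482 483 484]
346 [477 478 479 480 481 482 483 484]
348 []
```

Careful with the scale: shifts go in shares of 62.5 mm and turns go in shares of 2 pi rad. That gives: -0.0466 m is -0.7456, -0.0291 m is -0.4656.

```bash
echo '{"dx": [-0.7456,-0.7456,-0.7456,-0.7456,-0.7456,-0.7456,-0.7456,-0.7456],"dy": [-0.4656,-0.4656,-0.4656,-0.4656,-0.4656,-0.4656,-0.4656,-0.4656],"dz": [0.08,0.08,0.08,0.08,0.08,0.08,0.08,0.08],"wx": [0,0,0,0,0,0,0,0],"wy": [0,0,0,0,0,0,0,0],"wz": [0,0,0,0,0,0,0,0]}' > mv.in && python3 jog.py mv.in 0.0 40
echo '{"dx": [-0.12,-0.12,-0.12,-0.12,-0.12,-0.12,0,0,0,0],"dy": [-0.8768,-0.8768,-0.8768,-0.8768,-0.8768,-0.8768,0,0,0,0],"dz": [0.2128,0.2128,0.2128,0.2128,0.2128,0.2128,0,0,0,0],"wx": [0,0,0,0,0,0,0,0,0,0],"wy": [0,0,0,0,0,0,0,0,0,0],"wz": [0,0,0,0,0,0,-0.018,-0.018,0,0]}' > mv.in && python3 jog.py mv.in
python3 - <<'E'
from h import *
print(heading(),delta([.4197,-.0717,.085],axis(170.9)))
E
```

```text
time_s: 1.15
eef_pos: [0.5014, 0.2481, 0.2021]
tool_rot: [0.188, 0.982, 0.0, -0.0]
ft_force: [0.8, -0.2, -0.1]
width: -0.001
grasp_force: 0.0
time_s: 2.4
eef_pos: [0.4208, -0.0723, 0.1225]
tool_rot: [0.077, 0.997, -0.0, -0.0]
ft_force: [-0.0, 0.8, -0.9]
width: -0.001
grasp_force: 0.0
171.1598483416521 [ 0.0012  0.0004  0.0375 -0.0001 -0.0001  0.0045]
```

In the tool's units: 0.0375 m is 0.6, 0.001 m is 0.016.

```bash
echo '{"dx": [0.016,0,0,0],"dy": [0,0,0,0],"dz": [0.6,0.16,0.096,0],"wx": [0,0,0,0],"wy": [0,0,0,0],"wz": [0,0,0,0]}' > mv.in && python3 jog.py mv.in
echo '{"dx": [0,0],"dy": [0,0],"dz": [0.048,0],"wx": [0,0],"wy": [0,0],"wz": [0,0]}' > mv.in && python3 jog.py mv.in
```

```text
time_s: 2.9
eef_pos: [0.4199, -0.0723, 0.0694]
tool_rot: [0.076, 0.997, -0.0, -0.0]
ft_force: [-2.2, -0.1, 2.8]
width: -0.004
grasp_force: 1.3
time_s: 3.15
eef_pos: [0.4204, -0.0723, 0.0665]
tool_rot: [0.076, 0.997, 0.0, 0.001]
ft_force: [-0.9, 0.6, 4.0]
width: -0.001
grasp_force: 2.3
```

In the tool's units: 0.002 m is 0.032, 0.001 m is 0.016.

```bash
echo '{"dx": [0,0,0],"dy": [0,0,0],"dz": [0.032,0.016,0],"wx": [0,0,0],"wy": [0,0,0],"wz": [0,0,0]}' > mv.in && python3 jog.py mv.in
echo '{"dx": [0,0,0],"dy": [0,0,0],"dz": [-0.32,-0.8,-0.48],"wx": [0,0,0],"wy": [0,0,0],"wz": [0,0,0]}' > mv.in && python3 jog.py mv.in 0.55
python3 - <<'E'
from h import *
im,H=hsv(name="t1")
cv2.imwrite("pics/t1c.png",cv2.resize(im[190:390,300:560],None,fx=3,fy=3,interpolation=2))
h,s,v=[H[...,i].astype(int) for i in range(3)]
rd=(((h<8)|(h>172))&(s>150)); rd[:240]=0;rd[370:]=0;rd[:,:420]=0;rd[:,550:]=0
m2=cv2.morphologyEx(rd.astype(np.uint8),cv2.MORPH_OPEN,np.ones((15,15)))
e=max(cv2.findContours(m2,0,2)[0],key=cv2.contourArea)
print(cv2.minEnclosingCircle(P(e[:,0,:],.066).astype(np.float32)))
c,a=np.array([.4355,-.364]),np.radians(-3.1)
g=c-.085*np.array([np.cos(a),np.sin(a)]);print("grasp",g)
print(delta([*g,.13],axis(176.9)))
E
```

```text
time_s: 3.52
eef_pos: [0.4206, -0.0723, 0.0654]
tool_rot: [0.076, 0.997, 0.001, 0.0]
ft_force: [-16.1, 0.0, 42.7]
width: -0.003
grasp_force: 21.2
time_s: 3.9
eef_pos: [0.4206, -0.0724, 0.1653]
tool_rot: [0.076, 0.997, 0.0, 0.001]
ft_force: [0.8, 0.3, -0.9]
width: 0.548
grasp_force: 0.0
((0.43399572372436523, -0.36336734890937805), 0.07161367684602737)
grasp [ 0.35062438 -0.3594033 ]
[ 0.0274 -0.2946  0.0375  0.0017  0.0063 -0.0986]
```

In the tool's units: -0.0589 m is -0.9424, 0.0075 m is 0.12, -0.0986 rad / 6.2832 = -0.0157.

```bash
echo '{"dx": [0.088,0.088,0.088,0.088,0.088,0,0],"dy": [-0.9424,-0.9424,-0.9424,-0.9424,-0.9424,0,0],"dz": [0.12,0.12,0.12,0.12,0.12,0,0],"wx": [0,0,0,0,0,0,0],"wy": [0,0,0,0,0,0,0],"wz": [0,0,0,0,0,-0.0157,0]}' > mv.in && python3 jog.py mv.in 0.5
python3 - <<'E'
from h import *
im,H=hsv(name="t2");im2,_=hsv("scene","s2")
print(delta([.350,-.3594,.05],axis(176.9)))
cv2.imwrite("pics/t2c.png",np.hstack([cv2.resize(im[240:380,420:560],(400,400)),cv2.resize(im2[100:240,220:360],(400,400))]))
E
```

```text
time_s: 4.82
eef_pos: [0.3477, -0.3596, 0.1252]
tool_rot: [0.028, 1.0, -0.0, -0.0]
ft_force: [0.7, 0.4, -0.8]
width: 0.498
grasp_force: 0.0
[-0.0015 -0.0007  0.0755  0.0003  0.0004 -0.0005]
```

View pics/t2c.png

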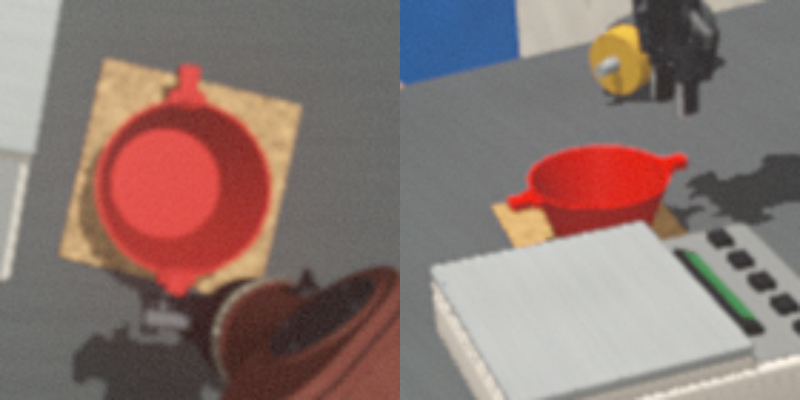

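The bowl still stands on its mat, and the gripper hangs just before the near ear (crop (177,285)). I'll go down and grip.

In the tool's units: 0.04 m is 0.64, 0.0355 m is 0.568.

```bash
echo '{"dx": [-0.024,0,0],"dy": [-0.0112,0,0],"dz": [0.64,0.568,0],"wx": [0,0,0],"wy": [0,0,0],"wz": [0,0,0]}' > mv.in && python3 jog.py mv.in
echo '{"dx": [0,0,0,0],"dy": [0,0,0,0],"dz": [0,0,0,0],"wx": [0,0,0,0],"wy": [0,0,0,0],"wz": [0,0,0,0]}' > mv.in && python3 jog.py mv.in 0.0 100
echo '{"dx": [0,0,0],"dy": [0,0,0],"dz": [-0.32,0,0],"wx": [0,0,0],"wy": [0,0,0],"wz": [0,0,0]}' > mv.in && python3 jog.py mv.in
```

```text
time_s: 5.3
eef_pos: [0.3487, -0.3582, 0.0486]
tool_rot: [0.027, 1.0, 0.001, -0.002]
ft_force: [-0.5, -0.8, 0.3]
width: 0.497
grasp_force: 0.0
time_s: 5.8
eef_pos: [0.3505, -0.3604, 0.0515]
tool_rot: [0.027, 1.0, -0.0, 0.001]
ft_force: [-1.8, 2.2, 7.1]
width: 0.167
grasp_force: 97.6
time_s: 6.18
eef_pos: [0.3498, -0.3597, 0.07]
tool_rot: [0.026, 1.0, 0.0, 0.0]
ft_force: [-0.2, 0.1, -1.9]
width: 0.162
grasp_force: 97.9
```

In the tool's units: 0.0459 m is 0.7344, -0.045 m is -0.72.

```bash
echo '{"dx": [0,0,-0.416,-0.416,-0.416,-0.416,-0.416,0,0],"dy": [0,0,0.7344,0.7344,0.7344,0.7344,0.7344,0,0],"dz": [-0.72,-0.72,0,0,0,0,0,0,0],"wx": [0,0,0,0,0,0,0,0,0],"wy": [0,0,0,0,0,0,0,0,0],"wz": [0,0,0,0,0,0,0,0,0]}' > mv.in && python3 jog.py mv.in
python3 - <<'E'
from h import *
print(delta([.492,-.1374,.125],axis(176.9)))
hsv("scene","s3");im,_=hsv("top","t3")
b=cv2.imread("pics/s3.png")
cv2.imwrite("pics/s3c.png",np.hstack([cv2.resize(b[90:270,180:400],(400,330)),cv2.resize(im[180:345,320:520],(400,330))]))
E
```

```text
time_s: 7.3
eef_pos: [0.4911, -0.138, 0.1594]
tool_rot: [0.027, 1.0, -0.0, -0.001]
ft_force: [-0.1, 0.0, -1.3]
width: 0.167
grasp_force: 98.2
[-0.001   0.0007  0.0344 -0.0005 -0.0013  0.0009]
```

View pics/s3c.png

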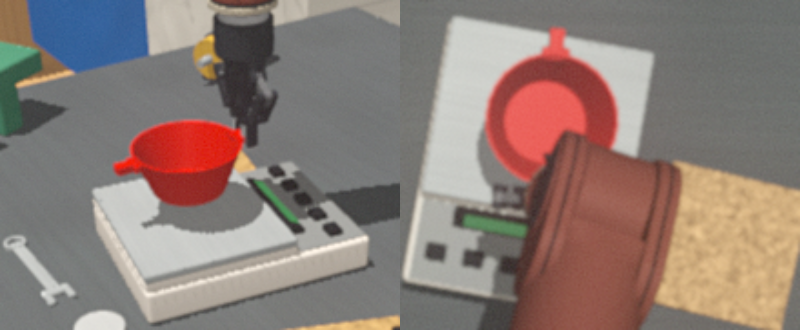

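The bowl hangs level and centred over the pan.

In the tool's units: 0.025 m is 0.4, 0.009 m is 0.144.

```bash
echo '{"dx": [0,0,0],"dy": [0,0,0],"dz": [0.4,0.144,0],"wx": [0,0,0],"wy": [0,0,0],"wz": [0,0,0]}' > mv.in && python3 jog.py mv.in
echo '{"dx": [0,0],"dy": [0,0],"dz": [0.04,0],"wx": [0,0],"wy": [0,0],"wz": [0,0]}' > mv.in && python3 jog.py mv.in
```

```text
time_s: 7.78
eef_pos: [0.4909, -0.1383, 0.1257]
tool_rot: [0.027, 1.0, -0.0, -0.001]
ft_force: [-0.5, -0.2, -1.9]
width: 0.159
grasp_force: 98.2
time_s: 8.02
eef_pos: [0.4919, -0.1379, 0.1239]
tool_rot: [0.027, 1.0, 0.0, 0.0]
ft_force: [-0.3, 0.0, -1.2]
width: 0.163
grasp_force: 98.2
```

In the tool's units: 0.0015 m is 0.024.

```bash
echo '{"dx": [0,0],"dy": [0,0],"dz": [0.024,0],"wx": [0,0],"wy": [0,0],"wz": [0,0]}' > mv.in && python3 jog.py mv.in
echo '{"dx": [0,0,0],"dy": [0,0,0],"dz": [0,0,0],"wx": [0,0,0],"wy": [0,0,0],"wz": [0,0,0]}' > mv.in && python3 jog.py mv.in 0.45
echo '{"dx": [0,0,0.48,0],"dy": [0,0,0,0],"dz": [-0.48,-0.48,0,0],"wx": [0,0,0,0],"wy": [0,0,0,0],"wz": [0,0,0,0]}' > mv.in && python3 jog.py mv.in 0.0 40
python3 - <<'E'
from h import *
for k in ((.4127,-.115),): print(delta([*k,.08],axis(170.9)))
E
```

```text
time_s: 8.28
eef_pos: [0.4919, -0.1378, 0.1228]
tool_rot: [0.027, 1.0, 0.0, 0.0]
ft_force: [-3.7, 1.3, 7.3]
width: 0.16
grasp_force: 99.4
time_s: 8.65
eef_pos: [0.4917, -0.1377, 0.122]
tool_rot: [0.027, 1.0, -0.0, 0.0]
ft_force: [0.2, -0.4, -0.0]
width: 0.448
grasp_force: 0.0
time_s: 9.15
eef_pos: [0.4605, -0.1361, 0.1822]
tool_rot: [0.027, 1.0, 0.001, 0.0]
ft_force: [0.3, 0.5, 0.6]
width: 0.003
grasp_force: 0.0
[0.0489 0.0184 0.1022 0.0018 0.0002 0.105 ]
```

In the tool's units: 0.05 m is 0.8, 0.049 m is 0.784, 0.105 rad / 6.2832 = 0.0167.

```bash
echo '{"dx": [0.784,0,0,0,0],"dy": [0.2944,0,0,0,0],"dz": [0,0.8,0.8,0,0],"wx": [0,0,0,0,0],"wy": [0,0,0,0,0],"wz": [0,0.0167,0,0,0]}' > mv.in && python3 jog.py mv.in
python3 - <<'E'
from h import *
print(delta([.4127,-.115,.0652],axis(170.9)))
E
```

```text
time_s: 9.78
eef_pos: [0.4146, -0.1156, 0.0832]
tool_rot: [0.079, 0.997, -0.001, 0.0]
ft_force: [0.0, 0.7, 0.6]
width: 0.003
grasp_force: 0.0
[ 0.002   0.0003  0.018  -0.001   0.0004  0.0002]
```

In the tool's units: 0.009 m is 0.144, 0.006 m is 0.096.

```bash
echo '{"dx": [0.032,0,0,0],"dy": [0,0,0,0],"dz": [0.144,0.096,0.032,0],"wx": [0,0,0,0],"wy": [0,0,0,0],"wz": [0,0,0,0]}' > mv.in && python3 jog.py mv.in
echo '{"dx": [0,0],"dy": [0,0],"dz": [0.016,0],"wx": [0,0],"wy": [0,0],"wz": [0,0]}' > mv.in && python3 jog.py mv.in
```

```text
time_s: 10.28
eef_pos: [0.4126, -0.1147, 0.0659]
tool_rot: [0.079, 0.997, 0.0, 0.0]
ft_force: [-2.8, 1.3, 14.2]
width: 0.0
grasp_force: 7.0
time_s: 10.52
eef_pos: [0.4127, -0.1148, 0.0656]
tool_rot: [0.079, 0.997, 0.001, 0.0]
ft_force: [-9.5, 2.4, 29.8]
width: -0.001
grasp_force: 15.0
```

In the tool's units: -0.05 m is -0.8, -0.04 m is -0.64.

```bash
echo '{"dx": [0,0,0,0],"dy": [0,0,0,0],"dz": [-0.32,-0.8,-0.64,0],"wx": [0,0,0,0],"wy": [0,0,0,0],"wz": [0,0,0,0]}' > mv.in && python3 jog.py mv.in 0.5
cat > look.py <<'E'
from h import *
import sys
n=sys.argv[1]
im,H=hsv(name=n);h,s,v=[H[...,i].astype(int) for i in range(3)]
def win(m,x0,x1,y0,y1):
    o=np.zeros((480,640),np.uint8);o[y0:y1,x0:x1]=m[y0:y1,x0:x1];return o
rd=win(((h<8)|(h>172))&(s>150),325,560,180,370)
m2=cv2.morphologyEx(rd,cv2.MORPH_OPEN,np.ones((15,15)))
for e in cv2.findContours(m2,0,2)[0]:
    px=e[:,0,:]; z=.137 if px[:,0].mean()<440 else .066
    print("bowl",z,cv2.minEnclosingCircle(P(px,z).astype(np.float32)))
w=win((s<40)&(v>140),215,310,190,300)
q=max(blobs(w),key=lambda b:b[1][4]);c=cv2.findContours(q[2].astype(np.uint8),0,2)[0][0]
print("scoop pan",q[0],cv2.minAreaRect(P(c[:,0,:],.02).astype(np.float32)))
E
python3 look.py t4
python3 - <<'E'
import cv2,numpy as np
im=cv2.imread("pics/t4.png");cv2.imwrite("pics/t4c.png",np.hstack([cv2.resize(im[190:340,130:330],(800,600))]))
E
```

```text
time_s: 11.02
eef_pos: [0.4135, -0.1149, 0.1766]
tool_rot: [0.079, 0.997, 0.001, 0.003]
ft_force: [-0.1, -0.6, -0.6]
width: 0.494
grasp_force: 0.0
bowl 0.137 ((0.5566162467002869, -0.14478832483291626), 0.05554148927330971)
scoop pan [254.7043665  242.78954903] ((0.5625756978988647, 0.1720580756664276), (0.07795612514019012, 0.1138184443116188), 59.95774841308594)
```

View pics/t4c.png

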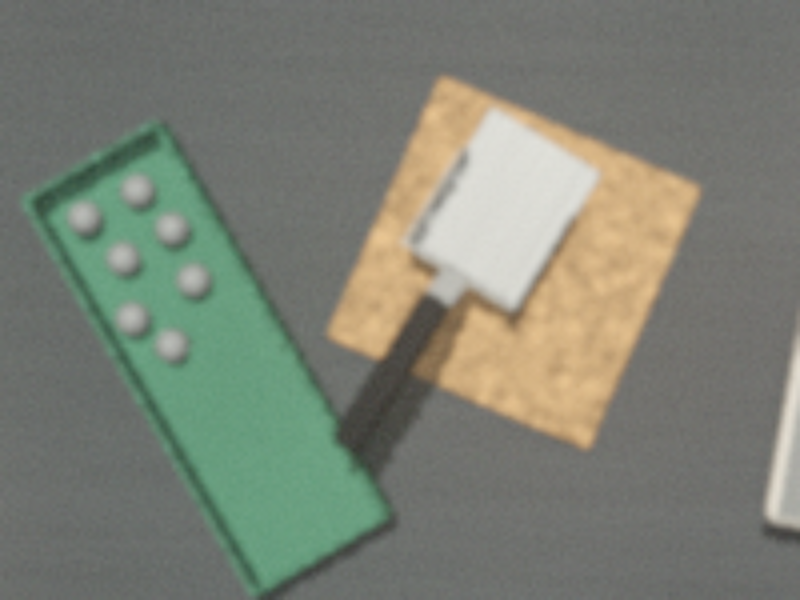

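Seven balls lie in the upper half of the trough and the scoop is untouched. Its nose corners are at crop (488,110) and (600,178), and the left edge of the handle runs from (425,292) to (338,437).

Run:
```python
from h import *
f=lambda p:np.array(p)/4+[130,190]
hd=lambda a,b:np.degrees(np.arctan2(*(b-a)[::-1]))
n=P(f([(488,108),(601,178)]),.006);print("nose",n.mean(0),np.linalg.norm(n[0]-n[1]),hd(n[0],n[1])+90)
L=P(f([(338,437),(425,292)]),.074);print("handle left edge",hd(*L),L)
R=P(f([(368,437),(448,305)]),.074);print("handle right",hd(*R),R)
b=P(f([(408,245),(518,312)]),.038);print("back",b.mean(0),hd(b[0],b[1])+90)
print("axis back->nose",hd(b.mean(0),n.mean(0)),"handle->nose",hd((L+R)[0]/2,n.mean(0)), np.linalg.norm((L+R)[0]/2-n.mean(0)))
print(delta([.4135,-.1149,.1766]),heading())
```

```text
nose [0.60924609 0.14429122] 0.07958022839525052 -30.244820202438518
handle left edge -29.144151830453623 [[0.43454059 0.25103293]
 [0.51790834 0.20454685]]
handle right -29.430546228188447 [[0.43497507 0.23407552]
 [0.51087224 0.19125633]]
back [0.52660777 0.18698784] -29.7662448250846
axis back->nose -27.32397091322274 handle->nose -29.386019660334625 0.2002542676578486
[-0.0011  0.     -0.0017  0.      0.      0.    ] 170.9359716384623
```

Run:
```python
from h import *
print(delta([.5017,.2045,.15]),delta([.5017,.2045,.15],axis(150.6)@Ro.from_rotvec([0,-.25,0]).as_matrix()))
```

```text
[-0.0378  0.3293  0.0255  0.      0.      0.    ] [-0.0378  0.3293  0.0255  0.0463 -0.2453  0.3528]
```

In the tool's units: 0.0549 m is 0.8784, -0.0063 m is -0.1008, 0.1411 rad / 6.2832 = 0.0225.

```bash
echo '{"dx": [-0.1008,-0.1008,-0.1008,-0.1008,-0.1008,-0.1008,0,0,0,0],"dy": [0.8784,0.8784,0.8784,0.8784,0.8784,0.8784,0,0,0,0],"dz": [0.0672,0.0672,0.0672,0.0672,0.0672,0.0672,0,0,0,0],"wx": [0,0,0,0,0,0,0.0029,0.0029,0.0015,0],"wy": [0,0,0,0,0,0,-0.0156,-0.0156,-0.0078,0],"wz": [0,0,0,0,0,0,0.0225,0.0225,0.0112,0]}' > mv.in && python3 jog.py mv.in 0.5
python3 - <<'E'
from h import *
print(delta([.5017,.2045,.15],axis(150.6)@Ro.from_rotvec([0,-.25,0]).as_matrix()),delta([.5017,.2045,.0562]))
E
python3 look.py t5
```

```text
time_s: 12.32
eef_pos: [0.4996, 0.2048, 0.1472]
tool_rot: [0.249, 0.961, -0.033, 0.117]
ft_force: [0.1, -1.1, -0.2]
width: 0.498
grasp_force: 0.0
[-0.0026  0.0008 -0.0023 -0.0043 -0.0052  0.0068] [0.0201 0.0013 0.0887 0.     0.     0.    ]
bowl 0.137 ((0.5470964908599854, -0.1788022816181183), 0.021827399730682373)
scoop pan [254.7381295  242.72230216] ((0.5625869035720825, 0.17214417457580566), (0.0778210312128067, 0.11383600533008575), 59.71141052246094)
```

In the tool's units: 0.0444 m is 0.7104, 0.0101 m is 0.1616.

```bash
echo '{"dx": [0.1616,0.1616,0],"dy": [0.0096,0.0096,0],"dz": [0.7104,0.7104,0],"wx": [0,0,0],"wy": [0,0,0],"wz": [0,0,0]}' > mv.in && python3 jog.py mv.in
echo '{"dx": [0,0,0,0],"dy": [0,0,0,0],"dz": [0,0,0,0],"wx": [0,0,0,0],"wy": [0,0,0,0],"wz": [0,0,0,0]}' > mv.in && python3 jog.py mv.in 0.0 110
python3 - <<'E'
from h import *
print(delta([0,0,0.1]),delta([0,0,0]))
E
```

```text
time_s: 12.75
eef_pos: [0.5017, 0.2017, 0.0549]
tool_rot: [0.25, 0.96, -0.036, 0.116]
ft_force: [-0.2, -0.4, 0.6]
width: 0.505
grasp_force: 0.0
time_s: 13.25
eef_pos: [0.5045, 0.2049, 0.0596]
tool_rot: [0.25, 0.96, -0.031, 0.119]
ft_force: [-1.3, -1.1, 7.6]
width: 0.189
grasp_force: 108.0
[ 0.3199 -0.4252 -0.1223  0.      0.      0.    ] [ 0.3444 -0.4252 -0.0254  0.      0.      0.    ]
```

In the tool's units: -0.029 m is -0.464, -0.0074 m is -0.1184, -0.1737 rad / 6.2832 = -0.0276.

```bash
echo '{"dx": [-0.1184,-0.1184,0,0,0,0,0,0,0],"dy": [0,0,0,0,0,0,0,0,0],"dz": [-0.464,-0.464,0,0,0,0,0,0,0],"wx": [0,0,-0.007,-0.007,-0.007,-0.007,-0.007,-0.007,0],"wy": [0,0,0,0,0,0,0,0,0],"wz": [0,0,-0.0276,-0.0276,-0.0276,-0.0276,-0.0276,-0.0276,0]}' > mv.in && python3 jog.py mv.in
python3 - <<'E'
from h import *
print(heading(),delta([.364,.264,.112],axis(212.2)@Ro.from_rotvec([0,-.25,0]).as_matrix()))
E
```

```text
time_s: 14.38
eef_pos: [0.5038, 0.2034, 0.1181]
tool_rot: [-0.275, 0.954, 0.034, 0.117]
ft_force: [-0.1, -0.1, -2.9]
width: 0.187
grasp_force: 108.0
-147.8129014373478 [ 0.0849  0.1257 -0.0148  0.0003 -0.0054 -0.0002]
```

In the tool's units: 0.0419 m is 0.6704, 0.0283 m is 0.4528, -0.005 rad / 6.2832 = -0.0008.

```bash
echo '{"dx": [0.4528,0.4528,0.4528,0,0],"dy": [0.6704,0.6704,0.6704,0,0],"dz": [-0.0784,-0.0784,-0.0784,0,0],"wx": [0,0,0,0,0],"wy": [0,0,-0.0008,0,0],"wz": [0,0,0,0,0]}' > mv.in && python3 jog.py mv.in
python3 - <<'E'
from h import *
im,_=hsv(name="t6");im2,_=hsv("scene","s6")
cv2.imwrite("pics/t6c.png",np.hstack([cv2.resize(im[200:350,120:240],(480,600)),cv2.resize(im2[240:400,400:485],(319,600))]))
E
```

```text
time_s: 15.0
eef_pos: [0.3639, 0.2648, 0.1118]
tool_rot: [-0.275, 0.953, 0.035, 0.12]
ft_force: [0.2, 0.2, -1.7]
width: 0.191
grasp_force: 108.4
```

View pics/t6c.png

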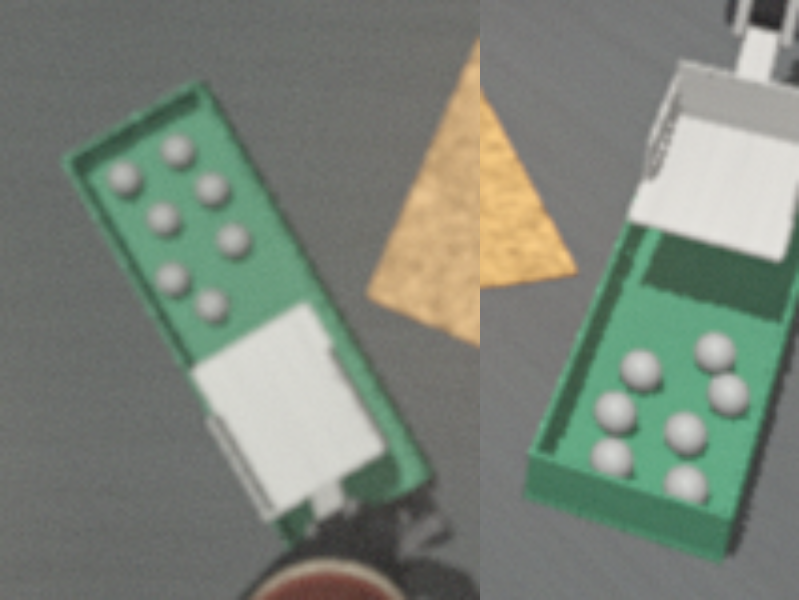

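Scoop hovers over the near half; nose corners at crop (190,368) and (310,303), rear corners near (268,520) and (387,443).

Run:
```python
from h import *
f=lambda p:np.array(p)/4+[120,200]
u=np.array([np.cos(np.radians(32.2)),np.sin(np.radians(32.2))]);v=np.array([-u[1],u[0]]);c=np.array([.4775,.3358])
n=P(f([(190,368),(310,303)]),.058)
for q in n: print("nose",q,(q-c)@u,(q-c)@v)
d=n[0]-n[1];print(np.linalg.norm(d),np.degrees(np.arctan2(d[1],d[0]))-90)
T=bot.read_state()["eef_pos"];print("tcp u,v",(T[:2]-c)@u,(T[:2]-c)@v)
# trough rim via top corners at z=.031 and again mask
im=cv2.imread("pics/t6.png");t=P(f([(64,160),(203,82),(435,478)]),.031);
for q in t: print("trough corner",(q-c)@u,(q-c)@v)
for q in f([(125,180),(178,151),(212,189),(163,219),(233,240),(173,279),(212,305)]): w=P(q,.013)[0]-c; print((w@u).round(3),(w@v).round(3))
print("pitch nose", Ro.from_quat(bot.read_state()["tool_rot"]).as_matrix().round(3).tolist())
```

```text
nose [0.44750049 0.36141842] -0.011733929012916073 0.037664158523838726
nose [0.48643495 0.2942425 ] -0.014584308676401937 -0.0399268991297694
0.0776433956755599 30.09613232333598
tcp u,v -0.1336792326433515 -0.0003079898981023614
trough corner 0.13326566563578865 0.04593638964860015
trough corner 0.13160034734719497 -0.046755782411615
trough corner -0.13754243352222437 -0.04694769545414213
0.108 0.025
0.107 -0.011
0.077 -0.017
0.076 0.017
0.045 -0.012
0.043 0.03
0.018 0.018
pitch nose [[-0.82, -0.532, 0.209], [-0.516, 0.847, 0.132], [-0.247, 0.0, -0.969]]
```

Careful with the scale: shifts go in shares of 62.5 mm and turns go in shares of 2 pi rad. That gives: 0.0218 m is 0.3488, 0.0056 m is 0.0896.

```bash
echo '{"dx": [0.0896,0.0896,0.0128,0],"dy": [0,0,0,0],"dz": [0.3488,0.3488,0.0464,0],"wx": [0,0,0,0],"wy": [0,0,0,0],"wz": [0,0,0,0]}' > mv.in && python3 jog.py mv.in
echo '{"dx": [0.0128,0],"dy": [0,0],"dz": [0.0464,0],"wx": [0,0],"wy": [0,0],"wz": [0,0]}' > mv.in && python3 jog.py mv.in
echo '{"dx": [0.008,0],"dy": [0,0],"dz": [0.0304,0],"wx": [0,0],"wy": [0,0],"wz": [0,0]}' > mv.in && python3 jog.py mv.in
```

```text
time_s: 15.6
eef_pos: [0.3642, 0.2642, 0.0636]
tool_rot: [-0.276, 0.953, 0.034, 0.119]
ft_force: [0.8, 0.2, -2.3]
width: 0.19
grasp_force: 108.2
time_s: 15.85
eef_pos: [0.3637, 0.2645, 0.0607]
tool_rot: [-0.276, 0.953, 0.035, 0.12]
ft_force: [0.1, -0.2, -2.6]
width: 0.185
grasp_force: 108.2
time_s: 16.1
eef_pos: [0.3637, 0.2646, 0.0587]
tool_rot: [-0.276, 0.953, 0.035, 0.12]
ft_force: [-1.6, -1.1, 2.9]
width: 0.192
grasp_force: 109.2
```

In the tool's units: -0.0097 m is -0.1552, 0.0025 m is 0.04.

```bash
echo '{"dx": [-0.1552,-0.1552,-0.1552,-0.1552,-0.1552,-0.1552,-0.1552,-0.1552],"dy": [0,0,0,0,0,0,0,0],"dz": [0.04,0.04,0.04,0.04,0.04,0.04,0.04,0.04],"wx": [0,0,0,0,0,0,0,0],"wy": [0,0,0,0,0,0,0,0],"wz": [0,0,0,0,0,0,0,0]}' > mv.in && python3 jog.py mv.in
echo '{"dx": [-0.1552,-0.1552,-0.1552],"dy": [0,0,0],"dz": [0.04,0.04,0.04],"wx": [0,0,0],"wy": [0,0,0],"wz": [0,0,0]}' > mv.in && python3 jog.py mv.in
python3 - <<'E'
from h import *
im,_=hsv(name="t7");im2,_=hsv("scene","s7")
cv2.imwrite("pics/t7c.png",np.hstack([cv2.resize(im[200:350,120:240],(480,600)),cv2.resize(im2[240:400,400:485],(319,600))]))
u=np.array([np.cos(np.radians(32.2)),np.sin(np.radians(32.2))]);v=np.array([-u[1],u[0]]);c=np.array([.4775,.3358])
T=bot.read_state()["eef_pos"];print("tcp u,v",(T[:2]-c)@u,(T[:2]-c)@v)
E
```

```text
time_s: 17.1
eef_pos: [0.4316, 0.3077, 0.0587]
tool_rot: [-0.276, 0.953, 0.035, 0.119]
ft_force: [-8.6, -5.2, 15.3]
width: 0.192
grasp_force: 111.2
time_s: 17.48
eef_pos: [0.4569, 0.3237, 0.0587]
tool_rot: [-0.276, 0.953, 0.035, 0.119]
ft_force: [-8.2, -6.4, 16.8]
width: 0.188
grasp_force: 111.6
tcp u,v -0.02272120833631944 0.0008031454787259444
```

View pics/t7c.png

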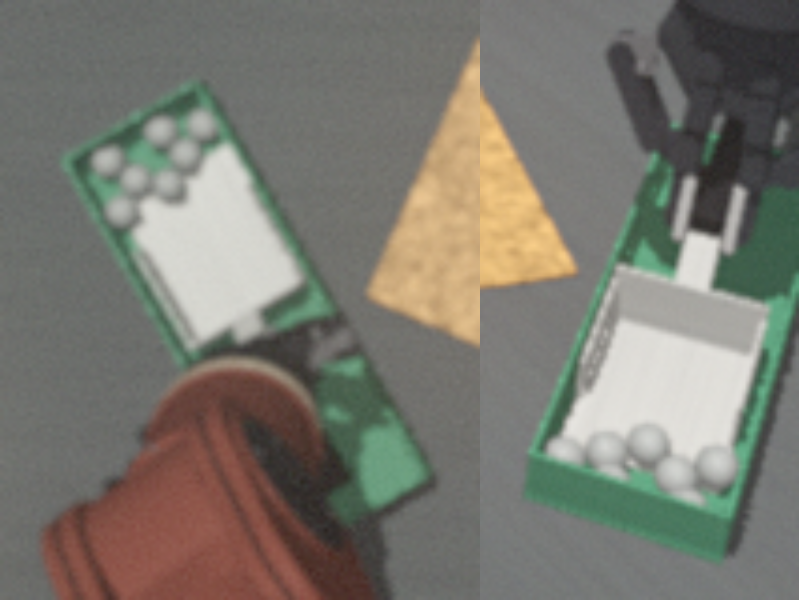

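The scoop lies flat and the balls sit at its nose, which is about 33 mm from the end wall. I'll keep pushing.

In the tool's units: -0.0097 m is -0.1552, -0.0048 m is -0.0768.

```bash
echo '{"dx": [-0.1552,-0.1552,-0.0768,0],"dy": [0,0,0,0],"dz": [0.04,0.04,0.0192,0],"wx": [0,0,0,0],"wy": [0,0,0,0],"wz": [0,0,0,0]}' > mv.in && python3 jog.py mv.in
echo '{"dx": [-0.0624,-0.0304,0],"dy": [0,0,0],"dz": [0.016,0.008,0],"wx": [0,0,0],"wy": [0,0,0],"wz": [0,0,0]}' > mv.in && python3 jog.py mv.in
python3 - <<'E'
from h import *
im,_=hsv(name="t8");im2,_=hsv("scene","s8")
cv2.imwrite("pics/t8c.png",np.hstack([cv2.resize(im[200:350,120:240],(480,600)),cv2.resize(im2[240:400,400:485],(319,600))]))
u=np.array([np.cos(np.radians(32.2)),np.sin(np.radians(32.2))]);v=np.array([-u[1],u[0]]);c=np.array([.4775,.3358])
T=bot.read_state()["eef_pos"];print("tcp u,v",(T[:2]-c)@u,(T[:2]-c)@v)
E
```

```text
time_s: 18.08
eef_pos: [0.4779, 0.3371, 0.0588]
tool_rot: [-0.276, 0.953, 0.035, 0.12]
ft_force: [-6.4, -3.7, 14.6]
width: 0.19
grasp_force: 111.1
time_s: 18.45
eef_pos: [0.4826, 0.34, 0.0588]
tool_rot: [-0.276, 0.953, 0.035, 0.119]
ft_force: [-9.9, -6.9, 17.4]
width: 0.194
grasp_force: 111.5
tcp u,v 0.006562077888444815 0.0007824005073958435
```

View pics/t8c.png

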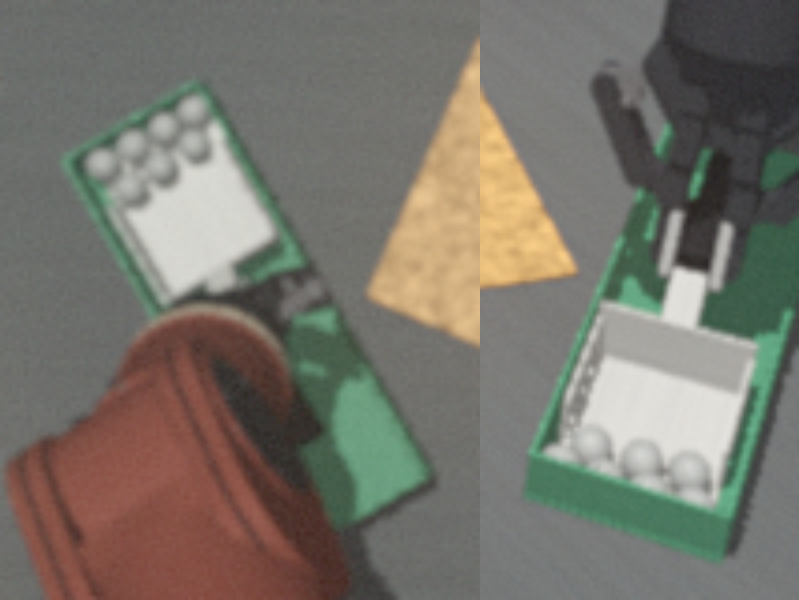

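All seven balls are on the pan (four across the front, three behind). I'll close the last few millimetres and tilt the nose up along the end wall.

In the tool's units: -0.0019 m is -0.0304, -0.0014 m is -0.0224.

```bash
echo '{"dx": [-0.0304,-0.0224,0],"dy": [0,0,0],"dz": [0.008,0.0048,0],"wx": [0,0,0],"wy": [0,0,0],"wz": [0,0,0]}' > mv.in && python3 jog.py mv.in
echo '{"dx": [0.0224,0.0224,0.0224,0.0224,0.0224,0],"dy": [0,0,0,0,0,0],"dz": [-0.0064,-0.0064,-0.0064,-0.0064,-0.0064,0],"wx": [0,0,0,0,0,0],"wy": [-0.0048,-0.0048,-0.0048,-0.0048,-0.0048,0],"wz": [0,0,0,0,0,0]}' > mv.in && python3 jog.py mv.in
echo '{"dx": [0.0112,0.0112,0.0112,0.0112,0.0112,0.0112,0,0,0],"dy": [0,0,0,0,0,0,0,0,0],"dz": [-0.0048,-0.0048,-0.0048,-0.0048,-0.0048,-0.0048,0,0,0],"wx": [0,0,0,0,0,0,0,0,0],"wy": [-0.0053,-0.0053,-0.0053,-0.0053,-0.0053,-0.0053,0,0,0],"wz": [0,0,0,0,0,0,0,0,0]}' > mv.in && python3 jog.py mv.in
python3 - <<'E'
from h import *
im,_=hsv(name="t9");im2,_=hsv("scene","s9")
cv2.imwrite("pics/t9c.png",np.hstack([cv2.resize(im[200:350,120:240],(480,600)),cv2.resize(im2[240:400,400:485],(319,600))]))
E
```

```text
time_s: 18.92
eef_pos: [0.4854, 0.3418, 0.0587]
tool_rot: [-0.276, 0.953, 0.035, 0.119]
ft_force: [-9.2, -5.5, 17.0]
width: 0.188
grasp_force: 111.7
time_s: 19.68
eef_pos: [0.4782, 0.3368, 0.0564]
tool_rot: [-0.273, 0.942, 0.054, 0.189]
ft_force: [-0.9, 0.4, -5.1]
width: 0.19
grasp_force: 108.3
time_s: 20.8
eef_pos: [0.476, 0.3355, 0.0576]
tool_rot: [-0.266, 0.918, 0.082, 0.283]
ft_force: [0.0, 0.2, -4.2]
width: 0.188
grasp_force: 108.2
```

View pics/t9c.png

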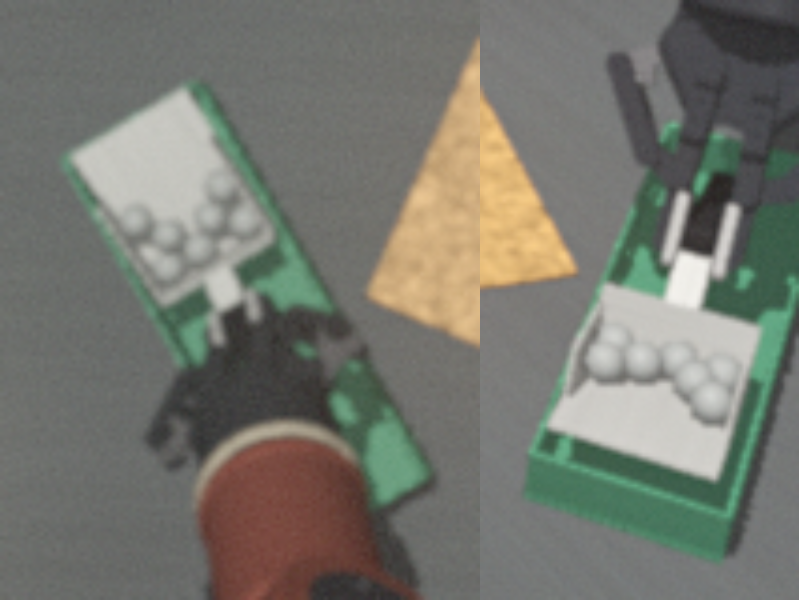

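All seven balls are at the back of the tilted scoop and the trough is empty. I'll lift gently, then measure the bowl.

In the tool's units: -0.0208 m is -0.3328, -0.0166 m is -0.2656.

```bash
echo '{"dx": [-0.0896,-0.1776,-0.2224,-0.2224,-0.2224,-0.2224,-0.2224,-0.0896,0],"dy": [0,0,0,0,0,0,0,0,0],"dz": [-0.1328,-0.2656,-0.3328,-0.3328,-0.3328,-0.3328,-0.3328,-0.1328,0],"wx": [0,0,0,0,0,0,0,0,0],"wy": [0,0,0,0,0,0,0,0,0],"wz": [0,0,0,0,0,0,0,0,0]}' > mv.in && python3 jog.py mv.in
python3 - <<'E'
from h import *
im,H=hsv(name="t10");h,s,v=[H[...,i].astype(int) for i in range(3)]
rd=np.zeros((480,640),np.uint8);rd[180:340,325:460]=(((h<8)|(h>172))&(s>150))[180:340,325:460]
m2=cv2.morphologyEx(rd,cv2.MORPH_OPEN,np.ones((17,17)))
e=max(cv2.findContours(m2,0,2)[0],key=cv2.contourArea);cc=cv2.minEnclosingCircle(P(e[:,0,:],.137).astype(np.float32));print(cc)
for y in np.arange(190,330,4):
    xs=np.where(rd[y])[0]
    if len(xs) and len(xs)<20: print(y,xs.min(),xs.max(),P([(xs.mean(),y)],.135).round(4))
E
cat > pour.py <<'E'
from h import *
import sys
cx,cy,hd=map(float,sys.argv[1:4]); u=np.array([np.cos(np.radians(hd)),np.sin(np.radians(hd))])
def pose(phi,nz,back):
    n=np.array([cx,cy])-back*u; f=.124*np.cos(phi)+.056*np.sin(phi); w=.124*np.sin(phi)-.056*np.cos(phi)
    return np.r_[n-f*u,nz-w],axis(hd+180)@Ro.from_rotvec([0,-.25-phi,0]).as_matrix()
prev=None
for a in sys.argv[4:]:
    p,R=pose(*map(float,a.split(",")))
    if prev is None: print(p.round(4),delta(p,R))
    else: print(p.round(4),(prev[1].T@(p-prev[0])).round(4),Ro.from_matrix(prev[1].T@R).as_rotvec().round(4))
    prev=(p,R)
E
python3 pour.py .577 -.142 -40 .34,.19,.025 .0,.165,.025 -.2,.145,.025 -.4,.13,.02 -.6,.122,.02
```

```text
time_s: 22.02
eef_pos: [0.4747, 0.3348, 0.223]
tool_rot: [-0.266, 0.918, 0.082, 0.283]
ft_force: [-0.8, -0.1, -5.2]
width: 0.189
grasp_force: 108.3
[ 0.454  -0.0388  0.2014] [ 0.1908 -0.3044 -0.1048  0.7057  0.0058  1.0467]
[ 0.4629 -0.0462  0.221 ] [-0.0205 -0.     -0.0098] [-0.    0.34 -0.  ]
[ 0.4733 -0.055   0.2245] [-0.014  0.    -0.   ] [-0.   0.2 -0. ]
[ 0.4909 -0.0697  0.2299] [-0.0232 -0.     -0.0042] [-0.   0.2  0. ]
[ 0.5075 -0.0837  0.2382] [-0.0202 -0.     -0.0115] [-0.   0.2  0. ]Traceback (most recent call last):
  File "<stdin>", line 5, in <module>
ValueError: max() iterable argument is empty
```

Run:
```python
from h import *
im=cv2.imread("pics/t10.png");im2,_=hsv("scene","s10")
cv2.imwrite("pics/t10c.png",np.hstack([im[100:400,130:530],im2[100:400,140:540]]))
```

```text
(no output)
```

View pics/t10c.png

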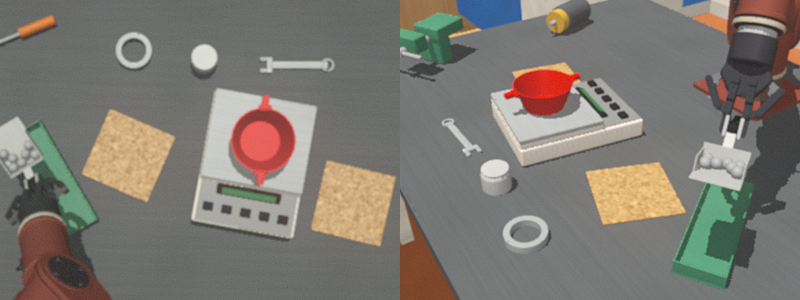

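The bowl stands on the pan at pixel (393,239), and the balls are safe in the scoop. The bowl mask only needs a lower saturation limit.

Run:
```python
from h import *
im=cv2.imread("pics/t10.png");H=cv2.cvtColor(im,cv2.COLOR_BGR2HSV);h,s,v=[H[...,i].astype(int) for i in range(3)]
print(H[237,393],H[262,393])
rd=np.zeros((480,640),np.uint8);rd[180:340,325:460]=(((h<10)|(h>170))&(s>100))[180:340,325:460]
m2=cv2.morphologyEx(rd,cv2.MORPH_OPEN,np.ones((17,17)))
e=max(cv2.findContours(m2,0,2)[0],key=cv2.contourArea);print(cv2.minEnclosingCircle(P(e[:,0,:],.137).astype(np.float32)))
ears=[]
for y in np.arange(190,330,3):
    xs=np.where(rd[y])[0]
    if len(xs) and len(xs)<13: print(y,xs.min(),xs.max(),P([(xs.mean(),y)],.135).round(4))
```

```text
[  2 158 232] [  3 166 183]
((0.5767837166786194, -0.14253391325473785), 0.07118353992700577)
196 393 399 [[ 0.6738 -0.148 ]]
199 393 398 [[ 0.6671 -0.1471]]
202 392 398 [[ 0.6605 -0.1461]]
205 390 399 [[ 0.6538 -0.1451]]
277 387 394 [[ 0.4959 -0.1396]]
280 386 393 [[ 0.4893 -0.1376]]
283 387 392 [[ 0.4828 -0.1377]]
```

In the tool's units: 0.1306 rad / 6.2832 = 0.0208.

```bash
echo '{"dx": [0,0,0,0,0,0,0,0,0,0],"dy": [0,0,0,0,0,0,0,0,0,0],"dz": [0,0,0,0,0,0,0,0,0,0],"wx": [0.007,0.0139,0.0139,0.0139,0.0139,0.0139,0.0139,0.0139,0.007,0],"wy": [0,0,0,0,0,0,0,0,0,0],"wz": [0.0104,0.0208,0.0208,0.0208,0.0208,0.0208,0.0208,0.0208,0.0104,0]}' > mv.in && python3 jog.py mv.in
python3 pour.py .5768 -.1425 -40 .34,.215,.03 .34,.19,.03
```

```text
time_s: 23.38
eef_pos: [0.4746, 0.3355, 0.2209]
tool_rot: [0.325, 0.9, -0.096, 0.275]
ft_force: [0.4, 0.8, -4.9]
width: 0.19
grasp_force: 108.4
[ 0.45   -0.0361  0.2264] [-0.1849 -0.3019  0.1157  0.0084  0.0023  0.0025]
[ 0.45   -0.0361  0.2014] [0.0139 0.     0.0208] [0. 0. 0.]
```

In the tool's units: -0.0423 m is -0.6768, -0.0393 m is -0.6288.

```bash
echo '{"dx": [-0.1776,-0.296,-0.384,-0.4144,-0.4144,-0.4144,-0.384,-0.296,-0.1776,0],"dy": [-0.2896,-0.4832,-0.6288,-0.6768,-0.6768,-0.6768,-0.6288,-0.4832,-0.2896,0],"dz": [0.112,0.1856,0.2416,0.2592,0.2592,0.2592,0.2416,0.1856,0.112,0],"wx": [0,0,0,0,0,0,0,0,0,0],"wy": [0,0,0,0,0,0,0,0,0,0],"wz": [0,0,0,0,0,0,0,0,0,0]}' > mv.in && python3 jog.py mv.in
python3 pour.py .5768 -.1425 -40 .34,.215,.03 .15,.185,.03 .0,.165,.03 -.1,.152,.03 -.2,.142,.028 -.3,.136,.025 -.45,.128,.025 -.6,.122,.02
python3 - <<'E'
from h import *
im,_=hsv(name="t11");im2,_=hsv("scene","s11")
cv2.imwrite("pics/t11c.png",np.hstack([cv2.resize(im[170:350,300:480],(400,400)),cv2.resize(im2[80:260,230:410],(400,400))]))
E
```

```text
time_s: 24.62
eef_pos: [0.4484, -0.0408, 0.2261]
tool_rot: [0.328, 0.899, -0.097, 0.275]
ft_force: [-0.3, -1.2, -5.5]
width: 0.187
grasp_force: 108.7
[ 0.45   -0.0361  0.2264] [ 0.0014  0.0046 -0.0012  0.0046  0.0017 -0.003 ]
[ 0.4535 -0.039   0.2218] [-0.0013 -0.      0.0064] [0.   0.19 0.  ]
[ 0.4588 -0.0435  0.221 ] [-0.0061  0.      0.0035] [-0.    0.15 -0.  ]
[ 0.4636 -0.0475  0.2201] [-0.0058  0.      0.0024] [-0.   0.1  0. ]
[ 0.4708 -0.0535  0.2215] [-0.0095 -0.     -0.    ] [-0.   0.1 -0. ]
[ 0.4796 -0.0609  0.2261] [-0.0117  0.     -0.004 ] [-0.   0.1  0. ]
[ 0.4908 -0.0703  0.2324] [-0.0143 -0.     -0.0069] [-0.    0.15  0.  ]
[ 0.5073 -0.0842  0.2382] [-0.02 -0.   -0.01] [ 0.    0.15 -0.  ]
```

View pics/t11c.png

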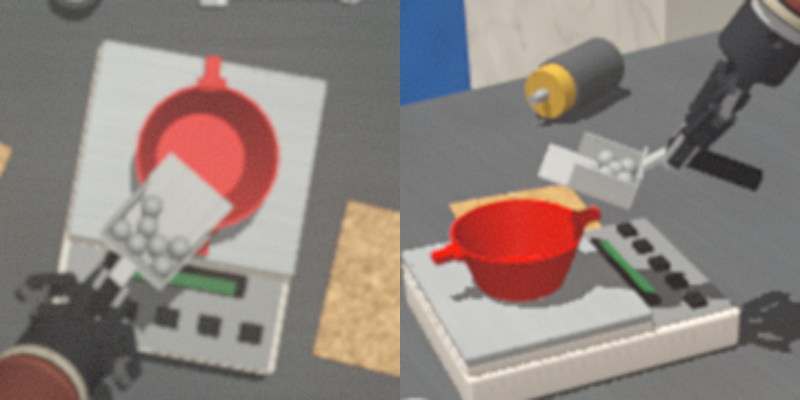

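Scoop nose (crop (195,180)) is over the bowl with the balls well back, so I can pour.

In the tool's units: -0.0048 m is -0.0768, 0.0046 m is 0.0736, 0.095 rad / 6.2832 = 0.0151.

```bash
echo '{"dx": [0.0224,-0.0096,-0.0096,-0.048,-0.048,-0.0464,-0.0464,-0.0768,-0.0768],"dy": [0.0736,0,0,0,0,0,0,0,0],"dz": [-0.0192,0.0512,0.0512,0.0272,0.0272,0.0192,0.0192,0,0],"wx": [0,0,0,0,0,0,0,0,0],"wy": [0,0.0151,0.0151,0.0119,0.0119,0.008,0.008,0.008,0.008],"wz": [0,0,0,0,0,0,0,0,0]}' > mv.in && python3 jog.py mv.in
echo '{"dx": [-0.0928,-0.0928,0,-0.1152,-0.1152,-0.16,-0.16,0,0,0],"dy": [0,0,0,0,0,0,0,0,0,0],"dz": [-0.032,-0.032,0,-0.0544,-0.0544,-0.08,-0.08,0,0,0],"wx": [0,0,0,0,0,0,0,0,0,0],"wy": [0.008,0.008,0,0.0119,0.0119,0.0119,0.0119,0,0,0],"wz": [0,0,0,0,0,0,0,0,0,0]}' > mv.in && python3 jog.py mv.in
python3 - <<'E'
from h import *
im,_=hsv(name="t12");im2,_=hsv("scene","s12")
cv2.imwrite("pics/t12c.png",np.hstack([cv2.resize(im[170:350,300:480],(400,400)),cv2.resize(im2[80:260,230:410],(400,400))]))
E
python3 pour.py .5768 -.1425 -40 -.6,.122,.02
```

```text
time_s: 25.85
eef_pos: [0.4723, -0.0476, 0.2222]
tool_rot: [0.337, 0.941, -0.006, 0.025]
ft_force: [-0.4, 0.2, -5.1]
width: 0.191
grasp_force: 108.5
time_s: 27.1
eef_pos: [0.5085, -0.0793, 0.2373]
tool_rot: [0.333, 0.927, 0.062, -0.161]
ft_force: [-1.1, 0.8, -2.0]
width: 0.187
grasp_force: 108.8
[ 0.5073 -0.0842  0.2382] [-0.0016 -0.0044 -0.0016  0.0055  0.003   0.0092]
```

View pics/t12c.png

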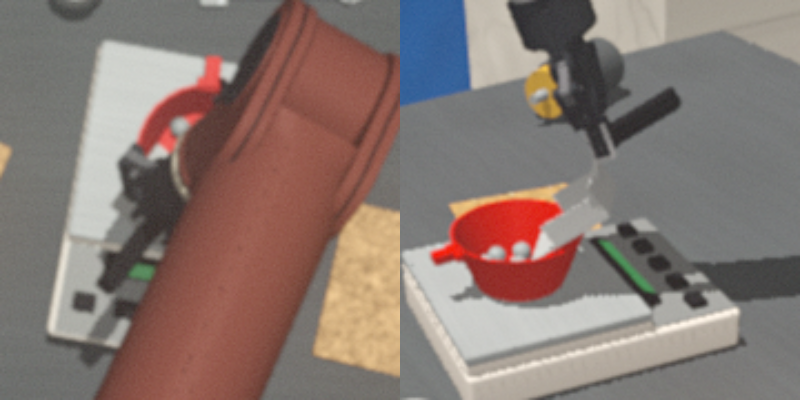

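The scene picture shows balls in the bowl and an emptying scoop, and the wrist force is down to the scoop's own weight. I'll raise, level, retreat and count the balls numerically.

In the tool's units: -0.0282 m is -0.4512, 0.0103 m is 0.1648, -0.15 rad / 6.2832 = -0.0239.

```bash
echo '{"dx": [0.1648,0.1648,0,0,0,0,0],"dy": [0,0,0,0,0,0,0],"dz": [-0.4512,-0.4512,0,0,0,0,0],"wx": [0,0,0,0,0,0,0],"wy": [0,0,-0.0239,-0.0239,-0.0239,-0.0239,0],"wz": [0,0,0,0,0,0,0]}' > mv.in && python3 jog.py mv.in
python3 - <<'E'
from h import *
print(delta([.5045,.2049,.17],axis(150.7)@Ro.from_rotvec([0,-.25,0]).as_matrix()))
E
```

```text
time_s: 28.08
eef_pos: [0.5069, -0.0782, 0.2967]
tool_rot: [0.335, 0.934, -0.037, 0.119]
ft_force: [-0.9, 0.1, -1.5]
width: 0.19
grasp_force: 108.9
[ 0.2077  0.216   0.0801 -0.0329  0.0014 -0.1727]
```

In the tool's units: 0.036 m is 0.576, 0.0346 m is 0.5536, -0.1727 rad / 6.2832 = -0.0275.

```bash
echo '{"dx": [0.5536,0.5536,0.5536,0.5536,0.5536,0.5536,0,0,0],"dy": [0.576,0.576,0.576,0.576,0.576,0.576,0,0,0],"dz": [0.2144,0.2144,0.2144,0.2144,0.2144,0.2144,0,0,0],"wx": [0,0,0,0,0,0,-0.0052,0,0],"wy": [0,0,0,0,0,0,0.0002,0,0],"wz": [0,0,0,0,0,0,-0.0275,0,0]}' > mv.in && python3 jog.py mv.in
cat > balls.py <<'E'
from h import *
import sys
for cam,(x0,x1,y0,y1) in (("top",(345,455,195,290)),("scene",(255,365,140,205))):
    im,H=hsv(cam,sys.argv[1]+cam);h,s,v=[H[...,i].astype(int) for i in range(3)]
    m=np.zeros((480,640),np.uint8);m[y0:y1,x0:x1]=(((h<12)|(h>168))&(s>90))[y0:y1,x0:x1]
    e=max(cv2.findContours(m,0,2)[0],key=cv2.contourArea)
    if cam=="top":
        m2=cv2.morphologyEx(m,cv2.MORPH_CLOSE,np.ones((9,9)));m2=cv2.morphologyEx(m2,cv2.MORPH_OPEN,np.ones((17,17)));e2=max(cv2.findContours(m2,0,2)[0],key=cv2.contourArea);print("bowl",cv2.minEnclosingCircle(P(e2[:,0,:],.137).astype(np.float32)))
    f=cv2.drawContours(np.zeros_like(m),[e],-1,1,-1)
    hole=(f==1)&(m==0)
    for q in blobs(hole,5): print(cam,"hole",q[0].round(1),"area",q[1][4],"bbox",q[1][:4],P(q[0],.089).round(3))
    # trough leftovers
im=cv2.imread(f"pics/{sys.argv[1]}top.png");H=cv2.cvtColor(im,cv2.COLOR_BGR2HSV)
t=np.zeros((480,640),np.uint8);t[225:335,140:225]=((H[...,1]<60)&(H[...,2]>140))[225:335,140:225]
print("trough bright",[(q[0].round(),q[1][4]) for q in blobs(t,15)])
E
python3 balls.py b1
python3 - <<'E'
from h import *
print(delta([.5045,.2049,.17],axis(150.7)@Ro.from_rotvec([0,-.25,0]).as_matrix()))
E
```

```text
time_s: 29.2
eef_pos: [0.5083, 0.2009, 0.1689]
tool_rot: [0.256, 0.958, -0.034, 0.12]
ft_force: [-0.0, -0.1, -2.8]
width: 0.187
grasp_force: 109.0
bowl ((0.5768656134605408, -0.14296692609786987), 0.07152726501226425)
top hole [401.9 230.1] area 205 bbox [392 220  20  22] [[ 0.602 -0.169]]
top hole [380.2 226.5] area 65 bbox [376 222   9  10] [[ 0.609 -0.12 ]]
top hole [385.6 235.8] area 57 bbox [382 232   8   9] [[ 0.588 -0.132]]
top hole [393.7 241.6] area 58 bbox [390 238   8   9] [[ 0.575 -0.151]]
top hole [404.  249.8] area 63 bbox [400 246   9   9] [[ 0.558 -0.175]]
scene hole [283.9 193. ] area 59 bbox [280 189   9   9] [[0.679 0.1  ]]
scene hole [272.2 193.8] area 48 bbox [267 191  10   6] [[0.677 0.127]]
trough bright [(array([217., 269.]), np.int32(48))]
[ 0.0045  0.0013 -0.0022 -0.0057  0.0007 -0.0086]
```

All seven are in the bowl: four single holes plus one cluster of three ball areas. The bowl has not moved. Next the scoop goes back on its mat.

In the tool's units: 0.0446 m is 0.7136, 0.0045 m is 0.072, -0.0086 rad / 6.2832 = -0.0014.

```bash
echo '{"dx": [0.072,0.1824,0.1584,0.04,0],"dy": [0.0208,0,0,0,0],"dz": [-0.0352,0.7136,0.6208,0.1552,0],"wx": [-0.0009,0,0,0,0],"wy": [0.0001,0,0,0,0],"wz": [-0.0014,0,0,0,0]}' > mv.in && python3 jog.py mv.in
echo '{"dx": [0.024,0.0112,0],"dy": [0,0,0],"dz": [0.0928,0.0464,0],"wx": [0,0,0],"wy": [0,0,0],"wz": [0,0,0]}' > mv.in && python3 jog.py mv.in
```

```text
time_s: 29.92
eef_pos: [0.5041, 0.2055, 0.0741]
tool_rot: [0.249, 0.96, -0.032, 0.121]
ft_force: [0.7, -0.5, -1.9]
width: 0.185
grasp_force: 108.8
time_s: 30.3
eef_pos: [0.504, 0.2055, 0.0649]
tool_rot: [0.249, 0.96, -0.032, 0.121]
ft_force: [0.2, 0.4, -2.6]
width: 0.192
grasp_force: 108.9
```

```bash
echo '{"dx": [0.016,0.0048,0],"dy": [0,0,0],"dz": [0.0624,0.016,0],"wx": [0,0,0],"wy": [0,0,0],"wz": [0,0,0]}' > mv.in && python3 jog.py mv.in
echo '{"dx": [0.0032,0],"dy": [0,0],"dz": [0.0096,0],"wx": [0,0],"wy": [0,0],"wz": [0,0]}' > mv.in && python3 jog.py mv.in
```

```text
time_s: 30.68
eef_pos: [0.5039, 0.2055, 0.0598]
tool_rot: [0.249, 0.96, -0.032, 0.121]
ft_force: [-4.0, -0.6, 4.6]
width: 0.187
grasp_force: 110.0
time_s: 30.92
eef_pos: [0.5038, 0.2055, 0.0596]
tool_rot: [0.249, 0.96, -0.032, 0.121]
ft_force: [-9.4, -2.3, 14.2]
width: 0.191
grasp_force: 111.9
```

In the tool's units: -0.0006 m is -0.0096, -0.0002 m is -0.0032.

```bash
echo '{"dx": [-0.0032,0,0],"dy": [0,0,0],"dz": [-0.0096,0,0],"wx": [0,0,0],"wy": [0,0,0],"wz": [0,0,0]}' > mv.in && python3 jog.py mv.in 0.5
echo '{"dx": [-0.1184,-0.1968,-0.0784,0],"dy": [0,0,0,0],"dz": [-0.464,-0.7744,-0.3104,0],"wx": [0,0,0,0],"wy": [0,0,0,0],"wz": [0,0,0,0]}' > mv.in && python3 jog.py mv.in
python3 look.py t13
python3 - <<'E'
from h import *
print(heading(),delta([.4056,-.1582,.13],axis(170.9)))
E
```

```text
time_s: 31.3
eef_pos: [0.504, 0.2054, 0.0595]
tool_rot: [0.249, 0.96, -0.032, 0.121]
ft_force: [0.7, -0.3, -0.6]
width: 0.497
grasp_force: 0.0
time_s: 31.8
eef_pos: [0.5047, 0.2062, 0.161]
tool_rot: [0.249, 0.96, -0.03, 0.122]
ft_force: [-1.1, -0.1, -0.0]
width: 0.499
grasp_force: 0.0
bowl 0.137 ((0.5276793241500854, -0.14636865258216858), 0.02256406657397747)
scoop pan [254.54571429 243.21357143] ((0.5614757537841797, 0.17229332029819489), (0.07840967178344727, 0.11386056244373322), 61.46390151977539)
150.92744201922164 [-0.0807 -0.3659  0.0511 -0.0433  0.248  -0.3467]
```

In the tool's units: -0.0523 m is -0.8368, -0.0115 m is -0.184.

```bash
echo '{"dx": [-0.184,-0.184,-0.184,-0.184,-0.184,-0.184,-0.184],"dy": [-0.8368,-0.8368,-0.8368,-0.8368,-0.8368,-0.8368,-0.8368],"dz": [0.1168,0.1168,0.1168,0.1168,0.1168,0.1168,0.1168],"wx": [0,0,0,0,0,0,0],"wy": [0,0,0,0,0,0,0],"wz": [0,0,0,0,0,0,0]}' > mv.in && python3 jog.py mv.in 0.0 40
echo '{"dx": [0,0,0,0,0],"dy": [0,0,0,0,0],"dz": [0,0,0,0,0],"wx": [-0.0023,-0.0023,-0.0023,0,0],"wy": [0.0132,0.0132,0.0132,0,0],"wz": [-0.0184,-0.0184,-0.0184,0,0]}' > mv.in && python3 jog.py mv.in
python3 - <<'E'
from h import *
print(delta([.4056,-.1582,.0832],axis(170.9)))
E
```

```text
time_s: 32.72
eef_pos: [0.404, -0.1594, 0.1292]
tool_rot: [0.248, 0.961, -0.031, 0.121]
ft_force: [0.5, -0.7, 0.4]
width: -0.001
grasp_force: 0.0
time_s: 33.35
eef_pos: [0.4045, -0.1579, 0.1294]
tool_rot: [0.08, 0.997, -0.001, -0.0]
ft_force: [-0.9, 0.8, -0.4]
width: -0.002
grasp_force: 0.0
[-0.0011 -0.      0.0462 -0.0026 -0.0008 -0.0019]
```

In the tool's units: 0.0462 m is 0.7392, 0.009 m is 0.144.

```bash
echo '{"dx": [-0.016,0,0,0,0],"dy": [0,0,0,0,0],"dz": [0.7392,0.144,0.096,0.032,0],"wx": [0,0,0,0,0],"wy": [0,0,0,0,0],"wz": [0,0,0,0,0]}' > mv.in && python3 jog.py mv.in
echo '{"dx": [0,0],"dy": [0,0],"dz": [0.016,0],"wx": [0,0],"wy": [0,0],"wz": [0,0]}' > mv.in && python3 jog.py mv.in
```

```text
time_s: 33.98
eef_pos: [0.4034, -0.1536, 0.0785]
tool_rot: [0.077, 0.997, 0.005, -0.006]
ft_force: [1.0, 0.3, 0.4]
width: 0.001
grasp_force: 0.0
time_s: 34.22
eef_pos: [0.404, -0.1535, 0.0779]
tool_rot: [0.077, 0.997, 0.005, -0.006]
ft_force: [0.5, 0.1, -0.1]
width: -0.002
grasp_force: 0.0
```

```bash
python3 - <<'E'
from h import *
print(bot.read_state()["joint_pos"].round(3),delta([.4056,-.1582,.0652],axis(170.9)))
E
echo '{"dx": [0,0],"dy": [0,0],"dz": [-0.16,0],"wx": [0,0],"wy": [0,0],"wz": [0,0]}' > mv.in && python3 jog.py mv.in
python3 -c "
from h import *
print(bot.read_state()['joint_pos'].round(3))"
```

```text
[-0.94   0.12   1.292  2.19  -0.151  0.938  1.858] [-0.0025 -0.0045  0.0126  0.0088 -0.0122  0.0047]
time_s: 34.48
eef_pos: [0.4047, -0.1536, 0.0882]
tool_rot: [0.077, 0.997, 0.005, -0.005]
ft_force: [0.1, -0.8, -0.5]
width: 0.001
grasp_force: 0.0
[-0.979  0.066  1.312  2.18  -0.087  0.959  1.8  ]
```

```bash
cat > j.py <<'E'
from h import *
print(bot.read_state()["joint_pos"].round(3))
E
echo '{"dx": [0,0,0,0],"dy": [0,0,0,0],"dz": [-0.88,-0.88,-0.88,0],"wx": [0,0,0,0],"wy": [0,0,0,0],"wz": [0,0,0,0]}' > mv.in && python3 jog.py mv.in; python3 j.py
echo '{"dx": [-0.88,-0.88,-0.88,-0.88,-0.88,0],"dy": [0,0,0,0,0,0],"dz": [0,0,0,0,0,0],"wx": [0,0,0,0,0,0],"wy": [0,0,0,0,0,0],"wz": [0,0,0,0,0,0]}' > mv.in && python3 jog.py mv.in;python3 j.py
```

```text
time_s: 34.98
eef_pos: [0.4067, -0.1493, 0.2323]
tool_rot: [0.072, 0.997, 0.012, -0.009]
ft_force: [0.5, 0.5, -0.1]
width: -0.001
grasp_force: 0.0
[-0.904 -0.312  1.006  1.993  0.245  1.344  1.446]
time_s: 35.72
eef_pos: [0.6138, -0.1781, 0.222]
tool_rot: [0.077, 0.997, 0.014, -0.023]
ft_force: [-0.8, -0.7, 0.8]
width: 0.003
grasp_force: 0.0
[-0.522  0.558  1.09   1.512 -0.499  1.429  2.019]
```

In the tool's units: 0.17 rad / 6.2832 = 0.0271.

```bash
echo '{"dx": [0,0,0,0,0,0],"dy": [0,0,0,0,0,0],"dz": [0,0,0,0,0,0],"wx": [0,0,0,0,0,0],"wy": [0,0,0,0,0,0],"wz": [0.0271,0.0271,0.0271,0.0271,0.0271,0]}' > mv.in && python3 jog.py mv.in;python3 j.py
python3 -c "
from h import *
print(heading(),delta([.4056,-.1582,.2],axis(125)))"
```

```text
time_s: 36.48
eef_pos: [0.6113, -0.1775, 0.2257]
tool_rot: [0.481, 0.876, 0.005, -0.026]
ft_force: [-0.2, 0.3, 0.0]
width: 0.001
grasp_force: 0.0
[-0.601  0.662  1.282  1.52  -0.636  1.488  1.274]
122.41221419883627 [ 0.1251 -0.1628  0.0346 -0.0147 -0.0501 -0.0448]
```

In the tool's units: 0.0375 m is 0.6, -0.0325 m is -0.52.

```bash
echo '{"dx": [0.6,0.6,0.6,0.6],"dy": [-0.52,-0.52,-0.52,-0.52],"dz": [-0.176,-0.176,-0.176,-0.176],"wx": [0,0,0,0],"wy": [0,0,0,0],"wz": [0,0,0,0]}' > mv.in && python3 jog.py mv.in; python3 j.py
echo '{"dx": [0.6992,0.6992,0.6992,0.6992,0.9184,0.9184,0.9184,0.9184,0.9184,0],"dy": [0.5392,0.5392,0.5392,0.5392,0.016,0.016,0.016,0.016,0.016,0],"dz": [0,0,0,0,0,0,0,0,0,0],"wx": [0,0,0,0,0,0,0,0,0,0],"wy": [0,0,0,0,0,0,0,0,0,0],"wz": [0,0,0,0,0,0,0,0,0,0]}' > mv.in && python3 jog.py mv.in;python3 j.py
```

```text
time_s: 36.98
eef_pos: [0.4623, -0.1286, 0.2705]
tool_rot: [0.482, 0.875, 0.006, -0.041]
ft_force: [-0.7, 1.4, -1.2]
width: 0.0
grasp_force: 0.0
[-1.044 -0.042  1.248  1.808  0.005  1.422  0.766]
time_s: 38.22
eef_pos: [0.3347, 0.3393, 0.3016]
tool_rot: [0.479, 0.877, 0.005, -0.041]
ft_force: [0.2, -1.2, 0.0]
width: 0.003
grasp_force: 0.0
[-1.494 -0.082  0.638  1.795 -0.033  1.42  -0.282]
```

In the tool's units: 0.0532 m is 0.8512, 0.0112 m is 0.1792.

```bash
echo '{"dx": [0.1792,0.1792,0.1792,0.1792,0.1792],"dy": [0.8512,0.8512,0.8512,0.8512,0.8512],"dz": [0,0,0,0,0],"wx": [0,0,0,0,0],"wy": [0,0,0,0,0],"wz": [0,0,0,0,0]}' > mv.in && python3 jog.py mv.in; python3 j.py
echo '{"dx": [-0.8528,-0.8528,-0.8528,-0.8528,-0.8528,-0.8528],"dy": [-0.2256,-0.2256,-0.2256,-0.2256,-0.2256,-0.2256],"dz": [0,0,0,0,0,0],"wx": [0,0,0,0,0,0],"wy": [0,0,0,0,0,0],"wz": [0,0,0,0,0,0]}' > mv.in && python3 jog.py mv.in;python3 j.py
echo '{"dx": [-0.8528,-0.8528,-0.8528,-0.8528,-0.8528,-0.8528,0],"dy": [-0.2256,-0.2256,-0.2256,-0.2256,-0.2256,-0.2256,0],"dz": [0,0,0,0,0,0,0],"wx": [0,0,0,0,0,0,0],"wy": [0,0,0,0,0,0,0],"wz": [0,0,0,0,0,0,0]}' > mv.in && python3 jog.py mv.in;python3 j.py
```

```text
time_s: 38.85
eef_pos: [0.5354, 0.5249, 0.2982]
tool_rot: [0.483, 0.875, 0.005, -0.04]
ft_force: [-0.3, 1.5, 1.9]
width: -0.0
grasp_force: 0.0
[-1.192  0.62   0.715  1.084 -0.466  1.592 -0.011]
time_s: 39.6
eef_pos: [0.6311, 0.206, 0.2767]
tool_rot: [0.483, 0.875, 0.006, -0.04]
ft_force: [1.5, -0.0, 0.1]
width: -0.001
grasp_force: 0.0
[-0.892  0.47   0.799  1.36  -0.388  1.508  0.459]
time_s: 40.48
eef_pos: [0.7265, -0.1147, 0.2541]
tool_rot: [0.487, 0.873, 0.003, -0.04]
ft_force: [-0.2, 0.5, 0.4]
width: -0.002
grasp_force: 0.0
[-0.331  0.673  0.805  1.141 -0.484  1.582  0.939]
```

Careful with the scale: shifts go in shares of 62.5 mm and turns go in shares of 2 pi rad. That gives: -0.0462 m is -0.7392, 0.0306 m is 0.4896.

```bash
echo '{"dx": [0.4896,0.4896,0.4896,0.4896,0.4896],"dy": [-0.7392,-0.7392,-0.7392,-0.7392,-0.7392],"dz": [-0.096,-0.096,-0.096,-0.096,-0.096],"wx": [0,0,0,0,0],"wy": [0,0,0,0,0],"wz": [0,0,0,0,0]}' > mv.in && python3 jog.py mv.in; python3 j.py
echo '{"dx": [0.7424,0.7424,0.7424,0.7424,0.816,0.816,0.816,0.816,0.816],"dy": [0.472,0.472,0.472,0.472,0.0832,0.0832,0.0832,0.0832,0.0832],"dz": [0,0,0,0,0,0,0,0,0],"wx": [0,0,0,0,0,0,0,0,0],"wy": [0,0,0,0,0,0,0,0,0],"wz": [0,0,0,0,0,0,0,0,0]}' > mv.in && python3 jog.py mv.in;python3 j.py
echo '{"dx": [0.7888,0.7888,0.7888,0.3968,0.3968,0.3968,0.3968,0.3968],"dy": [-0.352,-0.352,-0.352,0.7456,0.7456,0.7456,0.7456,0.7456],"dz": [0,0,0,0,0,0,0,0],"wx": [0,0,0,0,0,0,0,0],"wy": [0,0,0,0,0,0,0,0],"wz": [0,0,0,0,0,0,0,0]}' > mv.in && python3 jog.py mv.in;python3 j.py
echo '{"dx": [-0.928,-0.928,-0.928,-0.928,-0.928,-0.928,-0.928,-0.928],"dy": [0.12,0.12,0.12,0.12,0.12,0.12,0.12,0.12],"dz": [0,0,0,0,0,0,0,0],"wx": [0,0,0,0,0,0,0,0],"wy": [0,0,0,0,0,0,0,0],"wz": [0,0,0,0,0,0,0,0]}' > mv.in && python3 jog.py mv.in;python3 j.py
echo '{"dx": [-0.8576,-0.8576,-0.8576,-0.8576,-0.8576,-0.8576,-0.8576,0],"dy": [-0.3552,-0.3552,-0.3552,-0.3552,-0.3552,-0.3552,-0.3552,0],"dz": [0,0,0,0,0,0,0,0],"wx": [0,0,0,0,0,0,0,0],"wy": [0,0,0,0,0,0,0,0],"wz": [0,0,0,0,0,0,0,0]}' > mv.in && python3 jog.py mv.in;python3 j.py
python3 -c "
from h import *
print(heading(),delta([.42,-.15,.2],axis(125)),delta([.42,-.15,.2]))"
```

```text
time_s: 41.1
eef_pos: [0.455, -0.1012, 0.3024]
tool_rot: [0.483, 0.875, 0.005, -0.041]
ft_force: [-1.1, 1.1, 1.8]
width: 0.001
grasp_force: 0.0
[-0.808 -0.089  0.922  1.779  0.029  1.488  0.668]
time_s: 42.22
eef_pos: [0.3457, 0.3491, 0.3326]
tool_rot: [0.483, 0.875, 0.006, -0.041]
ft_force: [0.8, -0.3, 0.2]
width: -0.002
grasp_force: 0.0
[-1.211 -0.034  0.381  1.702 -0.07   1.479 -0.262]
time_s: 43.22
eef_pos: [0.3454, 0.6681, 0.3484]
tool_rot: [0.483, 0.875, 0.006, -0.04]
ft_force: [0.2, 1.2, 1.1]
width: -0.0
grasp_force: 0.0
[-1.267  0.537  0.272  0.99  -0.219  1.621 -0.482]
time_s: 44.22
eef_pos: [0.6409, 0.3043, 0.3111]
tool_rot: [0.483, 0.875, 0.006, -0.04]
ft_force: [0.8, 0.0, -0.8]
width: 0.001
grasp_force: 0.0
[-0.722  0.488  0.403  1.156 -0.254  1.576  0.209]
time_s: 45.22
eef_pos: [0.7051, -0.1013, 0.2865]
tool_rot: [0.487, 0.873, 0.004, -0.04]
ft_force: [-0.1, 0.5, 0.7]
width: 0.001
grasp_force: 0.0
[-0.213  0.542  0.516  1.156 -0.285  1.581  0.81 ]
121.60506153926275 [ 0.1013 -0.2651  0.103  -0.0308 -0.0745 -0.058 ] [ 0.1013 -0.2651  0.103   0.      0.      0.    ]
```

In the tool's units: -0.0442 m is -0.7072, 0.0172 m is 0.2752.

```bash
echo '{"dx": [0.2704,0.2704,0.2704,0.2704,0.2704,0.2704],"dy": [-0.7072,-0.7072,-0.7072,-0.7072,-0.7072,-0.7072],"dz": [0.2752,0.2752,0.2752,0.2752,0.2752,0.2752],"wx": [0,0,0,0,0,0],"wy": [0,0,0,0,0,0],"wz": [0,0,0,0,0,0]}' > mv.in && python3 jog.py mv.in
python3 -c "
from h import *
print(heading(),delta([.4056,-.1582,.13],axis(170.9)),delta([.4056,-.1582,.13],axis(81)))"; python3 j.py
```

```text
time_s: 45.98
eef_pos: [0.4197, -0.1432, 0.1992]
tool_rot: [0.482, 0.875, 0.006, -0.04]
ft_force: [0.1, -0.8, -0.5]
width: -0.002
grasp_force: 0.0
122.19671242782543 [-0.0104 -0.0179  0.0692  0.0052 -0.084  -0.8484] [-0.0104 -0.0179  0.0692 -0.0552 -0.0626  0.7197]
[-0.308 -0.028  0.559  1.968 -0.017  1.273  0.819]
```

In the tool's units: 0.0692 m is 1.1072, -0.0179 m is -0.2864, -0.1697 rad / 6.2832 = -0.027.

```bash
echo '{"dx": [-0.1664,0,0,0,0,0,0,0],"dy": [-0.2864,0,0,0,0,0,0,0],"dz": [1.1072,0,0,0,0,0,0,0],"wx": [0,0.0002,0.0002,0.0002,0.0002,0.0002,0,0],"wy": [0,-0.0027,-0.0027,-0.0027,-0.0027,-0.0027,0,0],"wz": [0,-0.027,-0.027,-0.027,-0.027,-0.027,0,0]}' > mv.in && python3 jog.py mv.in
python3 -c "
from h import *
print(heading(),delta([.4056,-.1582,.0832],axis(170.9)))"; python3 j.py
```

```text
time_s: 46.98
eef_pos: [0.4092, -0.1561, 0.14]
tool_rot: [0.082, 0.997, -0.0, -0.0]
ft_force: [1.2, -0.2, 0.4]
width: 0.002
grasp_force: 0.0
170.53747524804277 [ 0.0032 -0.0026  0.0568 -0.0001 -0.0007 -0.0063]
[-0.301 -0.042  0.559  2.107  0.026  1.072  1.651]
```

In the tool's units: 0.0284 m is 0.4544, 0.0032 m is 0.0512, -0.006 rad / 6.2832 = -0.001.

```bash
echo '{"dx": [0.0512,0,0,0],"dy": [-0.0416,0,0,0],"dz": [0.4544,0.4544,0,0],"wx": [0,0,0,0],"wy": [0,0,0,0],"wz": [-0.001,0,0,0]}' > mv.in && python3 jog.py mv.in
python3 -c "
from h import *
print(delta([.4056,-.1582,.0655],axis(170.9)))"; python3 j.py
```

```text
time_s: 47.48
eef_pos: [0.4061, -0.1586, 0.0839]
tool_rot: [0.079, 0.997, -0.0, -0.0]
ft_force: [-0.7, -0.2, 0.3]
width: 0.001
grasp_force: 0.0
[ 0.0006  0.0004  0.0184 -0.0007 -0.0004  0.0009]
[-0.289  0.043  0.578  2.169 -0.028  0.936  1.718]
```

In the tool's units: 0.0095 m is 0.152, 0.006 m is 0.096.

```bash
echo '{"dx": [0.0096,0,0,0],"dy": [0,0,0,0],"dz": [0.152,0.096,0.032,0],"wx": [0,0,0,0],"wy": [0,0,0,0],"wz": [0,0,0,0]}' > mv.in && python3 jog.py mv.in
echo '{"dx": [0,0],"dy": [0,0],"dz": [0.016,0],"wx": [0,0],"wy": [0,0],"wz": [0,0]}' > mv.in && python3 jog.py mv.in
```

```text
time_s: 47.98
eef_pos: [0.4055, -0.1583, 0.0661]
tool_rot: [0.078, 0.997, -0.0, -0.0]
ft_force: [-1.0, 1.5, 6.9]
width: 0.009
grasp_force: 3.7
time_s: 48.22
eef_pos: [0.4056, -0.1584, 0.0658]
tool_rot: [0.079, 0.997, 0.0, -0.0]
ft_force: [-6.4, 2.2, 21.5]
width: 0.002
grasp_force: 10.7
```

In the tool's units: -0.022 m is -0.352, -0.0217 m is -0.3472.

```bash
echo '{"dx": [0,0,0,0,0],"dy": [0,0,-0.352,-0.3472,0],"dz": [-0.304,-0.16,0,0,0],"wx": [0,0,0,0,0],"wy": [0,0,0,0,0],"wz": [0,0,0,0,0]}' > mv.in && python3 jog.py mv.in
python3 -c "
from h import *
print(delta([.3987,-.2013,.0655],axis(170.9)))"; python3 j.py
```

```text
time_s: 48.85
eef_pos: [0.3977, -0.2027, 0.0935]
tool_rot: [0.08, 0.997, -0.0, -0.001]
ft_force: [-0.3, 0.8, -0.2]
width: 0.003
grasp_force: 0.0
[-0.0008  0.0015  0.028  -0.0008 -0.0011 -0.0007]
[-0.235  0.052  0.63   2.14  -0.036  0.961  1.826]
```

In the tool's units: 0.019 m is 0.304, 0.006 m is 0.096.

```bash
echo '{"dx": [-0.0128,0,0,0],"dy": [0.024,0,0,0],"dz": [0.304,0.096,0.032,0],"wx": [0,0,0,0],"wy": [0,0,0,0],"wz": [0,0,0,0]}' > mv.in && python3 jog.py mv.in
echo '{"dx": [0,0],"dy": [0,0],"dz": [0.016,0],"wx": [0,0],"wy": [0,0],"wz": [0,0]}' > mv.in && python3 jog.py mv.in
```

```text
time_s: 49.35
eef_pos: [0.3992, -0.1997, 0.0668]
tool_rot: [0.078, 0.997, 0.0, -0.001]
ft_force: [-1.9, 2.4, 4.7]
width: 0.002
grasp_force: 2.1
time_s: 49.6
eef_pos: [0.3994, -0.2, 0.0661]
tool_rot: [0.078, 0.997, 0.0, -0.0]
ft_force: [-1.9, 3.5, 7.7]
width: 0.003
grasp_force: 4.1
```

In the tool's units: 0.0006 m is 0.0096.

```bash
echo '{"dx": [0,0],"dy": [0,0],"dz": [0.0096,0],"wx": [0,0],"wy": [0,0],"wz": [0,0]}' > mv.in && python3 jog.py mv.in
echo '{"dx": [0,0,0,0],"dy": [0,0,0,0],"dz": [-0.32,-0.8,-0.8,0],"wx": [0,0,0,0],"wy": [0,0,0,0],"wz": [0,0,0,0]}' > mv.in && python3 jog.py mv.in 0.5
python3 balls.py b2
python3 - <<'E'
from h import *
im=cv2.imread("pics/b2top.png");H=cv2.cvtColor(im,cv2.COLOR_BGR2HSV);h,s,v=[H[...,i].astype(int) for i in range(3)]
rd=np.zeros((480,640),np.uint8);rd[180:340,325:460]=(((h<10)|(h>170))&(s>100))[180:340,325:460]
for y in np.arange(190,330,3):
    xs=np.where(rd[y])[0]
    if len(xs) and len(xs)<13: print(y,xs.min(),xs.max(),P([(xs.mean(),y)],.135).round(4))
print(delta([.4918,-.1378,.18],axis(176.9)))
E
```

```text
time_s: 49.85
eef_pos: [0.3994, -0.2, 0.0659]
tool_rot: [0.078, 0.997, 0.0, -0.0]
ft_force: [-5.2, 5.0, 16.6]
width: 0.001
grasp_force: 8.4
time_s: 50.35
eef_pos: [0.4014, -0.2013, 0.1886]
tool_rot: [0.079, 0.997, -0.0, 0.003]
ft_force: [0.4, 0.6, -0.7]
width: 0.499
grasp_force: 0.0
bowl ((0.5768484473228455, -0.1428792029619217), 0.07169642299413681)
top hole [401.9 230.1] area 203 bbox [392 220  20  22] [[ 0.602 -0.169]]
top hole [380.2 226.5] area 64 bbox [376 222   9  10] [[ 0.609 -0.12 ]]
top hole [385.6 235.8] area 57 bbox [382 232   8   9] [[ 0.588 -0.132]]
top hole [393.8 241.6] area 59 bbox [390 238   9   8] [[ 0.576 -0.151]]
top hole [404.1 249.7] area 62 bbox [400 246   9   9] [[ 0.558 -0.175]]
scene hole [283.9 192.9] area 58 bbox [280 189   9   9] [[0.679 0.1  ]]
scene hole [272.2 193.7] area 46 bbox [267 191  10   6] [[0.677 0.127]]
trough bright []
196 393 399 [[ 0.6738 -0.148 ]]
199 393 398 [[ 0.6671 -0.1471]]
202 392 398 [[ 0.6605 -0.1461]]
205 390 399 [[ 0.6538 -0.1451]]
277 387 394 [[ 0.4959 -0.1396]]
280 387 393 [[ 0.4893 -0.1387]]
283 387 392 [[ 0.4828 -0.1377]]
307 443 451 [[ 0.4338 -0.2649]]
310 443 456 [[ 0.4275 -0.2706]]
[-0.0814  0.0762  0.0052 -0.0003  0.0004 -0.1031]
```

In the tool's units: -0.0407 m is -0.6512, 0.0381 m is 0.6096, -0.1031 rad / 6.2832 = -0.0164.

```bash
echo '{"dx": [-0.6512,-0.6512,0,0,0],"dy": [0.6096,0.6096,0,0,0],"dz": [0.0416,0.0416,0,0,0],"wx": [0,0,0,0,0],"wy": [0,0,0,0,0],"wz": [0,0,-0.0164,0,0]}' > mv.in && python3 jog.py mv.in
python3 - <<'E'
from h import *
print(delta([.4918,-.1378,.1225],axis(176.9)))
E
python3 j.py
```

```text
time_s: 51.08
eef_pos: [0.4907, -0.1383, 0.179]
tool_rot: [0.029, 1.0, -0.0, -0.001]
ft_force: [0.1, -0.1, 0.3]
width: 0.5
grasp_force: 0.0
[-0.0012  0.0006  0.0565 -0.0005 -0.0022 -0.0033]
[-0.335  0.092  0.557  1.907 -0.052  1.159  1.754]
```

In the tool's units: 0.03 m is 0.48, 0.0265 m is 0.424.

```bash
echo '{"dx": [-0.016,0,0],"dy": [0.0096,0,0],"dz": [0.48,0.424,0],"wx": [0,0,0],"wy": [0,0,0],"wz": [0,0,0]}' > mv.in && python3 jog.py mv.in
echo '{"dx": [0,0,0,0],"dy": [0,0,0,0],"dz": [0,0,0,0],"wx": [0,0,0,0],"wy": [0,0,0,0],"wz": [0,0,0,0]}' > mv.in && python3 jog.py mv.in 0.0 110
echo '{"dx": [0,0,0,0],"dy": [0,0,0,0],"dz": [-0.16,-0.24,-0.24,0],"wx": [0,0,0,0],"wy": [0,0,0,0],"wz": [0,0,0,0]}' > mv.in && python3 jog.py mv.in
python3 balls.py b3 | head -7
```

```text
time_s: 51.45
eef_pos: [0.4907, -0.1374, 0.1217]
tool_rot: [0.028, 1.0, -0.0, -0.002]
ft_force: [0.5, -1.3, 0.7]
width: 0.499
grasp_force: 0.0
time_s: 51.95
eef_pos: [0.4932, -0.1374, 0.1248]
tool_rot: [0.027, 1.0, -0.0, 0.001]
ft_force: [-2.5, -0.7, 5.0]
width: 0.162
grasp_force: 107.4
time_s: 52.45
eef_pos: [0.4936, -0.1372, 0.1649]
tool_rot: [0.027, 1.0, -0.0, 0.001]
ft_force: [-0.1, 0.3, -3.8]
width: 0.159
grasp_force: 107.8
bowl ((0.5507142543792725, -0.1862119734287262), 0.120539091527462)
top hole [404.5 228.9] area 213 bbox [394 218  21  23] [[ 0.605 -0.175]]
top hole [382.5 225. ] area 63 bbox [379 221   9   9] [[ 0.613 -0.125]]
top hole [387.7 234.4] area 58 bbox [384 231   9   8] [[ 0.591 -0.137]]
top hole [396.2 240.8] area 63 bbox [392 237   9   9] [[ 0.578 -0.157]]
scene hole [283.3 178.5] area 53 bbox [280 175   8   8] [[0.712 0.103]]
scene hole [271.8 179.5] area 37 bbox [268 177   8   6] [[0.709 0.129]]
```

```bash
python3 - <<'E'
from h import *
im=cv2.imread("pics/t10.png");H=cv2.cvtColor(im,cv2.COLOR_BGR2HSV);h,s,v=[H[...,i].astype(int) for i in range(3)]
m=((h>8)&(h<25)&(s>70)).astype(np.uint8);m[:200]=0;m[370:]=0
for q in blobs(m,2000):
    c=cv2.findContours(q[2].astype(np.uint8),0,2)[0][0];print("mat",cv2.minAreaRect(P(c[:,0,:],.004).astype(np.float32)))
E
echo '{"dx": [0.1488,0.296,0.296,0.296,0.296,0.296,0.296,0.1488,0],"dy": [-0.2608,-0.5216,-0.5216,-0.5216,-0.5216,-0.5216,-0.5216,-0.2608,0],"dz": [0,0,0,0,0,0,0,0,0],"wx": [0,0,0,0,0,0,0,0,0],"wy": [0,0,0,0,0,0,0,0,0],"wz": [0,0,0,0,0,0,0,0,0]}' > mv.in && python3 jog.py mv.in
python3 - <<'E'
from h import *
print(delta([.352,-.358,.0555],axis(176.9)))
E
python3 j.py
```

```text
mat ((0.5386402606964111, 0.16143804788589478), (0.17251352965831757, 0.1724472939968109), 68.2285385131836)
mat ((0.4388979375362396, -0.37887269258499146), (0.1725660115480423, 0.17279818654060364), 77.87906646728516)
time_s: 53.68
eef_pos: [0.3486, -0.3597, 0.163]
tool_rot: [0.029, 1.0, -0.0, -0.001]
ft_force: [-0.3, -0.2, -3.9]
width: 0.161
grasp_force: 107.9
[-0.0036  0.002   0.1075 -0.0007 -0.0021 -0.0039]
[-0.028  0.095  0.79   1.954 -0.073  1.123  2.304]
```

In the tool's units: 0.03 m is 0.48, -0.006 m is -0.096.

```bash
echo '{"dx": [-0.0912,0,0,0,0,0,0],"dy": [-0.096,0,0,0,0,0,0],"dz": [0.32,0.48,0.48,0.32,0.064,0,0],"wx": [0,0,0,0,0,0,0],"wy": [0,0,0,0,0,0,0],"wz": [0,0,0,0,0,0,0]}' > mv.in && python3 jog.py mv.in
echo '{"dx": [0,0],"dy": [0,0],"dz": [0.032,0],"wx": [0,0],"wy": [0,0],"wz": [0,0]}' > mv.in && python3 jog.py mv.in
echo '{"dx": [0,0],"dy": [0,0],"dz": [0.024,0],"wx": [0,0],"wy": [0,0],"wz": [0,0]}' > mv.in && python3 jog.py mv.in; python3 j.py
```

```text
time_s: 54.55
eef_pos: [0.3568, -0.3646, 0.0603]
tool_rot: [0.027, 1.0, -0.0, 0.0]
ft_force: [1.1, 0.3, -3.5]
width: 0.157
grasp_force: 108.0
time_s: 54.8
eef_pos: [0.3563, -0.3643, 0.0576]
tool_rot: [0.027, 1.0, -0.0, -0.0]
ft_force: [-0.1, -0.6, -4.1]
width: 0.158
grasp_force: 108.0
time_s: 55.05
eef_pos: [0.3562, -0.3643, 0.0558]
tool_rot: [0.027, 1.0, -0.0, -0.0]
ft_force: [-0.4, 0.3, -3.1]
width: 0.159
grasp_force: 108.1
[ 0.051  0.292  0.752  2.034 -0.251  0.907  2.455]
```

In the tool's units: 0.001 m is 0.016.

```bash
echo '{"dx": [0,0],"dy": [0,0],"dz": [0.016,0],"wx": [0,0],"wy": [0,0],"wz": [0,0]}' > mv.in && python3 jog.py mv.in
echo '{"dx": [0,0],"dy": [0,0],"dz": [0.016,0],"wx": [0,0],"wy": [0,0],"wz": [0,0]}' > mv.in && python3 jog.py mv.in
```

```text
time_s: 55.3
eef_pos: [0.3562, -0.3644, 0.0549]
tool_rot: [0.027, 1.0, -0.0, -0.0]
ft_force: [-0.2, 0.5, -2.6]
width: 0.16
grasp_force: 108.3
time_s: 55.55
eef_pos: [0.3562, -0.3644, 0.054]
tool_rot: [0.027, 1.0, -0.0, -0.0]
ft_force: [-2.5, 0.3, -0.9]
width: 0.157
grasp_force: 108.5
```

In the tool's units: 0.0007 m is 0.0112.

```bash
echo '{"dx": [0,0],"dy": [0,0],"dz": [0.0112,0],"wx": [0,0],"wy": [0,0],"wz": [0,0]}' > mv.in && python3 jog.py mv.in
echo '{"dx": [0,0,0],"dy": [0,0,0],"dz": [0,0,0],"wx": [0,0,0],"wy": [0,0,0],"wz": [0,0,0]}' > mv.in && python3 jog.py mv.in 0.45
echo '{"dx": [0,0,0,0],"dy": [0,0,0,0],"dz": [-0.48,-0.72,-0.48,0],"wx": [0,0,0,0],"wy": [0,0,0,0],"wz": [0,0,0,0]}' > mv.in && python3 jog.py mv.in 0.0 40
python3 - <<'E'
from h import *
print(delta([.4265,-.0285,.13],axis(170.9)))
im,H=hsv(name="t20");h,s,v=[H[...,i].astype(int) for i in range(3)]
m=np.zeros((480,640),np.uint8);m[240:375,430:560]=(((h<12)|(h>168))&(s>90))[240:375,430:560]
m2=cv2.morphologyEx(m,cv2.MORPH_CLOSE,np.ones((9,9)));m2=cv2.morphologyEx(m2,cv2.MORPH_OPEN,np.ones((17,17)));e2=max(cv2.findContours(m2,0,2)[0],key=cv2.contourArea);print("bowl",cv2.minEnclosingCircle(P(e2[:,0,:],.066).astype(np.float32)))
f=cv2.drawContours(np.zeros_like(m),[max(cv2.findContours(m,0,2)[0],key=cv2.contourArea)],-1,1,-1)
for q in blobs((f==1)&(m==0),5): print("hole",q[0].round(1),q[1][4])
E
python3 j.py; python3 look.py t21|tail -1
```

```text
time_s: 55.8
eef_pos: [0.3562, -0.3645, 0.0537]
tool_rot: [0.027, 1.0, -0.0, -0.0]
ft_force: [-4.4, 2.2, 8.7]
width: 0.159
grasp_force: 109.7
time_s: 56.18
eef_pos: [0.3563, -0.3643, 0.0532]
tool_rot: [0.027, 1.0, -0.0, -0.0]
ft_force: [-0.0, 0.3, -0.2]
width: 0.452
grasp_force: 0.0
time_s: 56.68
eef_pos: [0.3575, -0.3651, 0.1603]
tool_rot: [0.027, 1.0, -0.001, 0.002]
ft_force: [-0.5, -0.6, -1.9]
width: -0.002
grasp_force: 0.0
[-0.0507  0.3399  0.0298 -0.0016  0.0034  0.105 ]
bowl ((0.3863590359687805, -0.4279293417930603), 0.15069912374019623)
hole [488.5 299.2] 405
[-0.034  0.126  0.806  1.941 -0.102  1.114  2.331]
scoop pan [250.18678977 259.59375   ] ((0.5223951935768127, 0.18134936690330505), (0.07772160321474075, 0.11503827571868896), 61.95718765258789)
```

The balls sit as one cluster (area 405, about seven balls) in the bowl on its mat. The scoop has been nudged about 4 cm, but it still lies near its mat's centre. CLEAR comes next.

In the tool's units: 0.0567 m is 0.9072, -0.0085 m is -0.136, 0.105 rad / 6.2832 = 0.0167.

```bash
echo '{"dx": [-0.136,-0.136,-0.136,-0.136,-0.136,-0.136,0,0,0],"dy": [0.9072,0.9072,0.9072,0.9072,0.9072,0.9072,0,0,0],"dz": [0.048,0.048,0.048,0.048,0.048,0.048,0,0,0],"wx": [0,0,0,0,0,0,0,0,0],"wy": [0,0,0,0,0,0,0,0,0],"wz": [0,0,0,0,0,0,0.0167,0,0]}' > mv.in && python3 jog.py mv.in
python3 - <<'E'
from h import *
print(delta([.4265,-.0285,.0835],axis(170.9)))
im,H=hsv(name="t22");h,s,v=[H[...,i].astype(int) for i in range(3)]
m=np.zeros((480,640),np.uint8);m[240:375,430:560]=(((h<12)|(h>168))&(s>90))[240:375,430:560]
m2=cv2.morphologyEx(m,cv2.MORPH_CLOSE,np.ones((9,9)));m2=cv2.morphologyEx(m2,cv2.MORPH_OPEN,np.ones((17,17)));e2=max(cv2.findContours(m2,0,2)[0],key=cv2.contourArea);print("bowl",cv2.minEnclosingCircle(P(e2[:,0,:],.066).astype(np.float32)))
f=cv2.drawContours(np.zeros_like(m),[max(cv2.findContours(m,0,2)[0],key=cv2.contourArea)],-1,1,-1)
for q in blobs((f==1)&(m==0),5): print("hole",q[0].round(1),q[1][4])
E
python3 j.py
```

```text
time_s: 57.9
eef_pos: [0.425, -0.028, 0.1394]
tool_rot: [0.079, 0.997, -0.0, -0.001]
ft_force: [0.2, 0.2, -0.0]
width: -0.002
grasp_force: 0.0
[-0.0017 -0.0002  0.0558 -0.0009 -0.0021  0.0008]
bowl ((0.4392835795879364, -0.36821186542510986), 0.07447510212659836)
hole [487.6 297.5] 349
hole [494.5 309.8] 55
[-0.452 -0.059  0.405  2.125  0.027  1.073  1.351]
```

In the tool's units: 0.0558 m is 0.8928, 0.01 m is 0.16.

```bash
echo '{"dx": [-0.024,0,0,0,0,0],"dy": [0,0,0,0,0,0],"dz": [0.8928,0,0.16,0.08,0.024,0],"wx": [0,0,0,0,0,0],"wy": [0,0,0,0,0,0],"wz": [0,0,0,0,0,0]}' > mv.in && python3 jog.py mv.in
echo '{"dx": [0,0],"dy": [0,0],"dz": [0.016,0],"wx": [0,0],"wy": [0,0],"wz": [0,0]}' > mv.in && python3 jog.py mv.in
```

```text
time_s: 58.7
eef_pos: [0.4276, -0.0276, 0.0684]
tool_rot: [0.079, 0.997, -0.0, 0.0]
ft_force: [0.5, -1.0, 3.0]
width: -0.004
grasp_force: 1.6
time_s: 58.95
eef_pos: [0.4276, -0.0276, 0.0671]
tool_rot: [0.079, 0.997, -0.0, 0.0]
ft_force: [1.4, -1.4, 3.2]
width: -0.0
grasp_force: 2.0
```

In the tool's units: 0.0015 m is 0.024, 0.0005 m is 0.008.

```bash
echo '{"dx": [0,0,0],"dy": [0,0,0],"dz": [0.024,0.008,0],"wx": [0,0,0],"wy": [0,0,0],"wz": [0,0,0]}' > mv.in && python3 jog.py mv.in
```

```text
time_s: 59.32
eef_pos: [0.4277, -0.0276, 0.0658]
tool_rot: [0.079, 0.997, 0.0, 0.0]
ft_force: [-2.7, -1.1, 19.7]
width: -0.0
grasp_force: 9.9
```

Bottomed at 20 N. I'll retreat and take the last look.

In the tool's units: -0.05 m is -0.8, -0.02 m is -0.32.

```bash
echo '{"dx": [0,0,0,0,0,0],"dy": [0,0,0,0,0,0],"dz": [-0.32,-0.8,-0.8,-0.8,0,0],"wx": [0,0,0,0,0,0],"wy": [0,0,0,0,0,0],"wz": [0,0,0,0,0,0]}' > mv.in && python3 jog.py mv.in
python3 - <<'E'
from h import *
im,_=hsv(name="t30");im2,_=hsv("scene","s30")
cv2.imwrite("pics/t30c.png",np.hstack([cv2.resize(im[100:350,130:530],(400,250)),cv2.resize(im2[100:350,140:540],(400,250))]).repeat(1,0))
E
```

```text
time_s: 60.08
eef_pos: [0.4264, -0.0274, 0.2337]
tool_rot: [0.079, 0.997, -0.0, -0.001]
ft_force: [-0.3, -0.7, 0.3]
width: 0.003
grasp_force: 0.0
```

View pics/t30c.png

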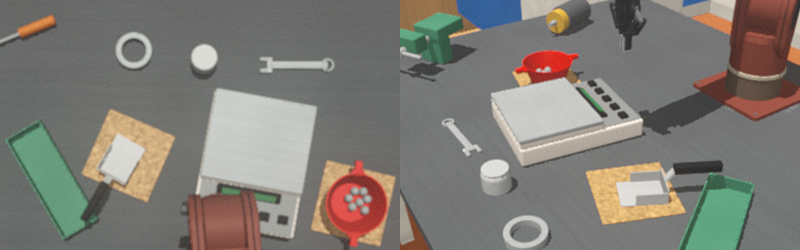

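The scoop lies flat on its mat at (122,158), the bowl holds seven balls on its own mat at (357,203), and the pan and trough are empty. The tin, race and spanner have not moved.

```bash
python3 -c "
from workcell import bot
print(bot.hand_in())"
```

```text
the job is handed in; nothing more can be done
None
```

The job is done and handed in at about 60 s: all seven balls went from the trough into the bowl by scoop, the five keys were pressed in the order asked, and bowl and scoop are back on their own mats; the scoop was knocked about 4 cm late on but still lies flat on its mat, so I left it there.

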